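Load sampled corks and hold the magnifier over one at its focus

ROBOT

A 6-joint arm with a two-finger parallel gripper is mounted at the origin on the work surface. World frame = base frame: x ahead of the robot, y to its left, z up, the work surface at z = 0. Lengths are in m, angles in rad, forces in N, time in s.
With the tool pointing down it reaches from about 0.35 to 0.85 m from the base axis. Payload 8.1 kg.
Tool frame: the origin (TCP) lies on the centre line of the jaws, within the pads' length; the fingertips stand robot.tip_extent ahead of it and the grasp point (between the pads) lies 11 mm behind it (robot.tip_extent is the distance from the TCP to the fingertips, in m); y points along the fingers, z is the direction in which the jaws open and shut, and the axes are right-handed (so a half turn about y gives the same grasp; the last joint's range is limited). The gripper opens to 93 mm and grips with 3 to 60 N. Pads are 15 mm wide; open, the fingers measure 128 mm over their backs; the gripper's body (75 mm by 188 mm) begins 65 mm behind the grasp point.
Start: joints at [1.072, 0.13, 1.488, -0, 1.523, -0.085], TCP at [0.241, 0.549, 0.193] pointing down, gripper open.
Joint ranges: [-2.96, 2.96], [-0.89, 2.26], [0.02, 2.5], [-1.34, 4.48], [0, 2.73], [-2.66, 2.66]. Speed limits (rad/s): [2.39, 2.39, 2.79, 3.14, 3.14, 3.14].

INTERFACE

Orientations are given as a rotation vector (axis times angle).
In Python, from plant import monitor, optics, robot gives the robot as it stands.
- The arm moves only by the shell command python3 -m inch 'ROWS' [OPENING] [FORCE]. ROWS is JSON, a list that holds one entry, the list of rows, each a list of 6 numbers: the shift along the tool's x, y, z in mm, then the turn, a rotation vector about the tool's x, y, z in rad. A call has 1 to 8 rows; each row shifts and turns the commanded pose from where the row before left it, along the tool's axes as they then stand; what a row does not reach is not made up. A row lasts 1/8 s, in which the tool goes at most 62.5 mm and 10.7 degrees, less where a joint would pass 70% of its speed; a pose out of reach is approached as far as the arm can. A call is refused whole if a number of a shift passes 62.5 or a number of a turn 0.188, either way. A call with a gripper value outside its range is refused whole. OPENING is the finger opening in mm, from 0 to 93, set as the call begins (- or left out, the last holds). The fingers move at their own pace and stop on an object; FORCE is the grip in N (left out, the last holds). Time passes only in rows, so rows that do not move let the fingers close. It gives the time, the measured TCP pose, the force and the opening at its end, in the units of the state.
- monitor.read_state(): the state, without advancing time (a new reading comes with each control period).
- optics.read_camera(name): name is "scene" or "top" or "wrist"; returns a dict with "image" (420x560x3 uint8, blue, green, red), "fx", "fy", "cx", "cy" (pixels), "rvec" (rotation vector, rad) and "tvec" (3), from world to camera coordinates, as OpenCV has them. Camera axes: x right, y down, z forward; pixel columns grow to the right and rows downward; lengths in m; the calibration is good to about 2 mm. The wrist camera is an equidistant fisheye: a pixel r from the principal point sees the ray r / f radians off the axis. A picture is of the moment at which its call begins. There is no depth.
- robot.close_job(): hands the job in, once; it reports no verdict.
The state is a dict: "t": time; "q": joint angles; "dq": joint speeds; "joint_torque": joint torques, N m; "tool_pos": TCP position; "orientation": TCP orientation; "force": force on the tool from outside, world axes, zero at the start; "wrist_torque": the same for the moment, N m; "opening": finger opening in m.
Only numpy, scipy, OpenCV 4.12 (cv2) and the standard library are available. Lean on these libraries where they do the work, as an engineer would, in place of code of your own. Each camera call takes 0.05 s, during which the arm holds its last target.

TASK

Stand the two loose sparkling-wine corks, pale disc end up and one after the other, fully down in the two empty end bores of the wooden sample block. Then pick up the hand magnifier and hold it level and centred over the cork that the height gauge's pointer is facing, with the lens at the height of the pointer's tip (its focusing height). Finish still holding it there, steady and carried by the gripper alone, and leave the gauge's setting, the cork in the middle bore and everything else on the bench as they are.

Things in the scene. Friction and masses are not known exactly. Their poses are not given: they have to be found in the camera images.
- cork_a_center (a point): One of the two loose corks (the two are alike and either may go in either end bore). Straight-sided, cylinder with 1.5 mm bevelled edges, 31 mm diameter and 48 mm tall, 10 g, cork-brown with two paler natural-cork discs glued on one end (the top 12 mm). Stands upright on the table, disc end up. The point is its centre, on its axis 24 mm above its underside; z points up through the disc end.
- cork_b_center (a point): The other loose cork. Straight-sided, cylinder with 1.5 mm bevelled edges, 31 mm diameter and 48 mm tall, 10 g, cork-brown with two paler natural-cork discs glued on one end (the top 12 mm). Stands upright on the table, disc end up. The point is its centre, on its axis 24 mm above its underside; z points up through the disc end.
- cork_c_center (a point): A third, like cork (31 x 48 mm) that already stands in the block's middle bore and stays there. The point is its centre.
- block: Wooden sample block, 75 (x) x 205 (y) x 30 mm high, fixed to the table, with three bores in a row along its y axis, 65 mm apart. Origin: centre of its underside; z up; its x axis points across the row towards the gauge.
- block_hole0 (a point): End bore on the block's +y side, empty at first. Round blind bore, 34 mm diameter with a 2 mm chamfer, 18 mm deep with a flat floor, so that a seated cork stands 30 mm proud and its centre is 6 mm above this point. The point is the centre of its mouth, level with the block's top, 30 mm above the table. 
- block_hole2 (a point): End bore on the block's -y side, empty at first. Round blind bore, 34 mm diameter with a 2 mm chamfer, 18 mm deep with a flat floor, so that a seated cork stands 30 mm proud and its centre is 6 mm above this point. The point is the centre of its mouth, level with the block's top, 30 mm above the table. 
- loupe: Hand magnifier, 120 g, black: a round head 76 mm in diameter and 20 mm thick with a clear lens (62 mm) in the middle, and a straight handle 24 mm wide, 20 mm thick, that reaches from the head to 134 mm from the lens's centre. Lies flat on the table. Origin: on its underside below the lens's centre; its z axis points up out of the lens, its x axis from the handle's end to the lens.
- lens (a point): Centre of the magnifier's lens, half-way through its thickness, 10 mm above the underside. z is the lens's axis.
- loupe_grip (a point): Grip point on the magnifier's handle, half-way up (10 mm above the underside), 78 mm from the lens's centre along the loupe's -x; the handle is 24 mm wide here, sides parallel to the loupe's x axis. The magnifier balances about 20 mm from here towards the lens.
- gauge: Height gauge, fixed to the table behind one of the two end bores: grey base 90 (x) x 75 (y) x 30 mm, upright graduated steel beam (22 x 9 mm, 300 mm high, 20 mm behind the origin), and on it a dark carriage (30 x 46 x 40 mm) whose slender pointer arm reaches forward along the gauge's -x, towards that end bore. Origin: centre of the base's underside.
- pointer_tip (a point): Tip of the gauge's pointer, 50 mm in front of the gauge's origin and 84 to 108 mm (horizontally) from the centre of the end bore that it faces (the end bore nearer to it); the other end bore is over 140 mm away. Its height, 125 to 175 mm above the table, is the height at which the lens's centre must be held. The carriage is clamped with some 8 N of friction.
- bung: White silicone barrel bung, a taper 40 to 50 mm in diameter, 44 mm high. Bystander. Origin: centre of its underside.
- capsules: Stack of dark bottle capsules, a slender taper 37 mm in diameter at the foot, 70 mm high. Bystander. Origin: centre of its underside.
- jar: Amber jar with black lid, 56 mm in diameter, 72 mm high, behind the end bore that the gauge does not face. Bystander. Origin: centre of its underside.
- caliper: Caliper, lying flat along its y axis, 220 mm long, jaws to its +x, 16 mm high. Bystander. Origin: centre of its underside.
- roll: Roll of labels, 100 mm in diameter, 60 mm high. Bystander. Origin: centre of its underside.
There are look-alikes about, which are no part of the job. Leave any blue look-alike of the part that bears cork_b_center alone.

How it is judged:
By the outcome, as a careful person would: the job done as asked, in the order asked, and still so for the second after the job is handed in, while the arm keeps its last pose, push and grip.
It also fails if it takes over 67 s, if anything falls off the work surface, if the arm or the gripper's body presses on something with over 40 N, if the wrist force passes 120 N, or if a joint passes its speed limit or range.

## Working session

There is one attempt and no reset: what is moved stays moved. The work goes in short steps, Python scripts to look and compute and a shell command to move; the robot and the scene stay as the last step left them, time stands still between calls to the robot, and variables do not carry over. Pictures are saved under pics/ and viewed, and the job is handed in when it is done.

```bash
ls; mkdir -p pics; python3 - <<'E'
from plant import monitor, optics, robot
import cv2
s=monitor.read_state(); print(s); print(robot.tip_extent)
for n in ["scene","top","wrist"]:
    c=optics.read_camera(n); cv2.imwrite(f"pics/{n}0.png",c["image"]); print(n,{k:v for k,v in c.items() if k!="image"})
E
```

```text
pics
{'t': 0.0, 'q': array([ 1.07162705e+00,  1.31185250e-01,  1.48930349e+00, -3.87054571e-05,
        1.52300361e+00, -8.54002140e-02]), 'dq': array([-9.51086307e-05, -2.14239617e-06, -4.24694736e-04, -1.70855042e-03,
        9.93708460e-04, -1.07577024e-03]), 'joint_torque': array([ 1.99561502e-03, -5.59853196e+01, -4.91760206e+01,  7.67541351e-02,
        3.53098253e-02, -1.28710249e-04]), 'tool_pos': array([0.24092566, 0.54880816, 0.19195983]), 'orientation': array([-1.54815688,  0.32503713, -0.32423055]), 'force': array([ 0.45970928,  0.31179171, -0.14987859]), 'wrist_torque': array([ 0.03601165, -0.00417993,  0.03417994]), 'opening': 0.09293541706135272}
0.008
scene {'fx': 430.46956421082297, 'fy': 430.46956421082297, 'cx': 277.88476386889585, 'cy': 211.1289736397385, 'rvec': array([ 1.75595655,  1.30198675, -0.72451661]), 'tvec': array([-0.18243363, -0.17362461,  1.40539005])}
top {'fx': 522.6666702638514, 'fy': 522.6666702638514, 'cx': 268.23843789630024, 'cy': 213.6166475316529, 'rvec': array([ 2.1694119 , -2.1824392 ,  0.08770074]), 'tvec': array([0.01078691, 0.57158508, 1.24120181])}
wrist {'fx': 325.19226210127806, 'fy': 325.19226210127806, 'cx': 277.3723066407496, 'cy': 204.83839543252745, 'rvec': array([-2.41350313, -1.5756402 , -0.23412841]), 'tvec': array([-0.59848366, -0.03384448,  0.39289316])}
```

View pics/top0.png

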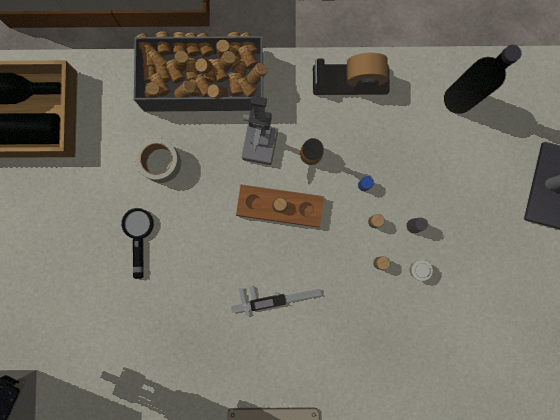

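View pics/scene0.png

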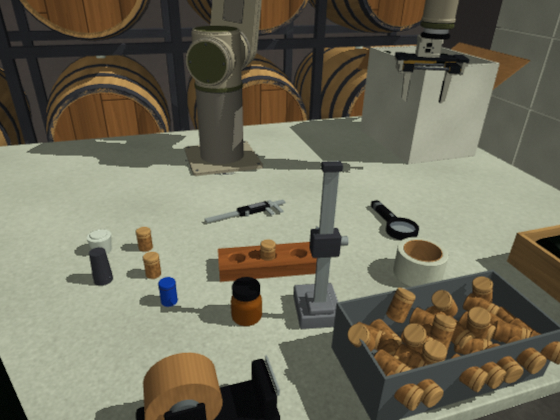

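View pics/wrist0.png

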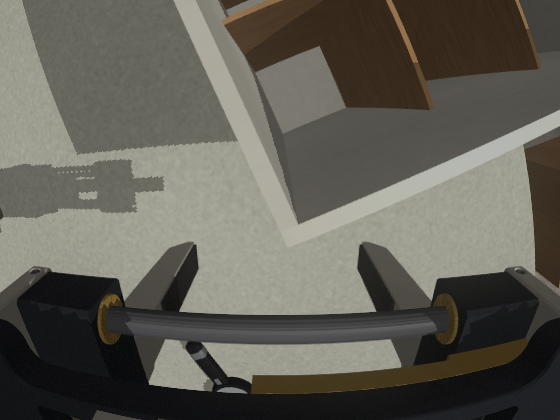

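The top view shows the block around (280,206), with the middle cork at (280,205) and empty bores at (254,202) and (307,210). The loose corks are at (377,221) and (382,263), the blue look-alike at (366,184), the loupe head at (137,223) and the gauge at (260,140). The scene view shows the pointer carriage at about (325,241).

```bash
python3 - <<'E'
import cv2
t=cv2.imread("pics/top0.png"); s=cv2.imread("pics/scene0.png")
def crop(im,x0,y0,w,h,k,n): cv2.imwrite(n,cv2.resize(im[y0:y0+h,x0:x0+w],None,fx=k,fy=k,interpolation=cv2.INTER_CUBIC))
crop(t,225,90,220,200,3.5,"pics/t1.png")
crop(t,100,190,100,100,6,"pics/t2.png")
crop(s,70,140,300,200,2.6,"pics/s1.png")
crop(s,280,150,160,150,4,"pics/s2.png")
E
```

```text
(no output)
```

View pics/t1.png

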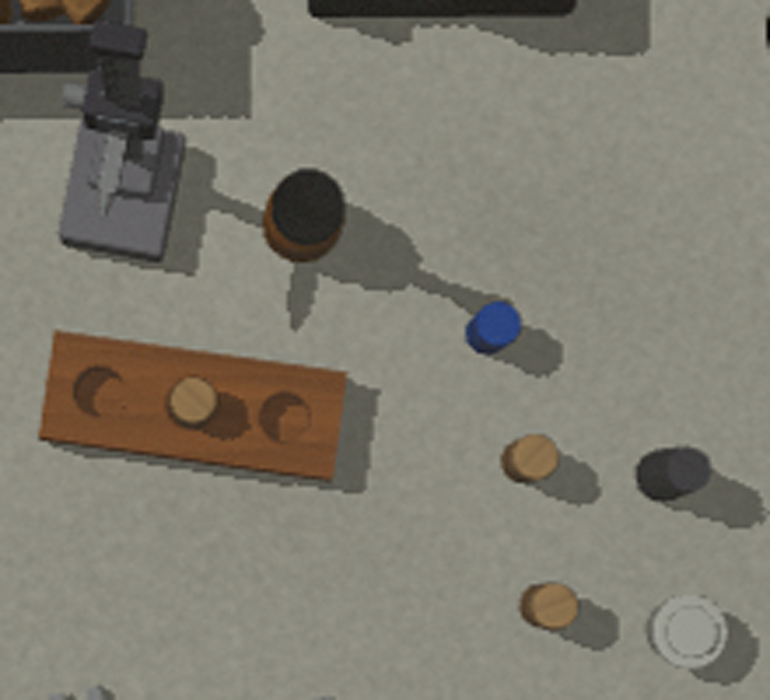

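View pics/t2.png

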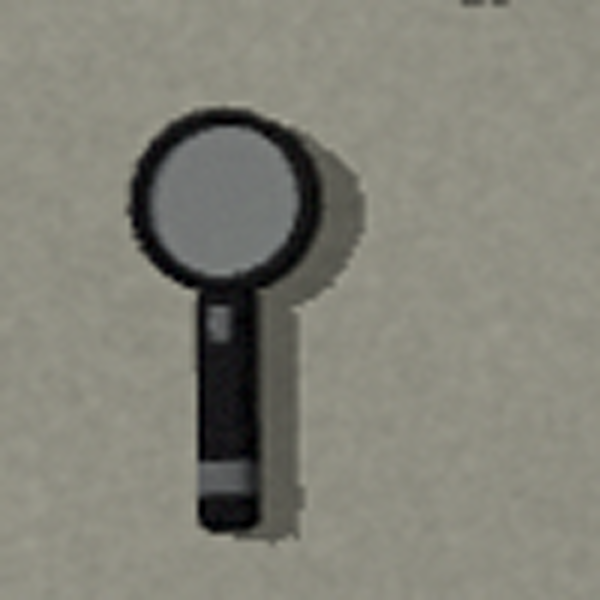

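View pics/s1.png

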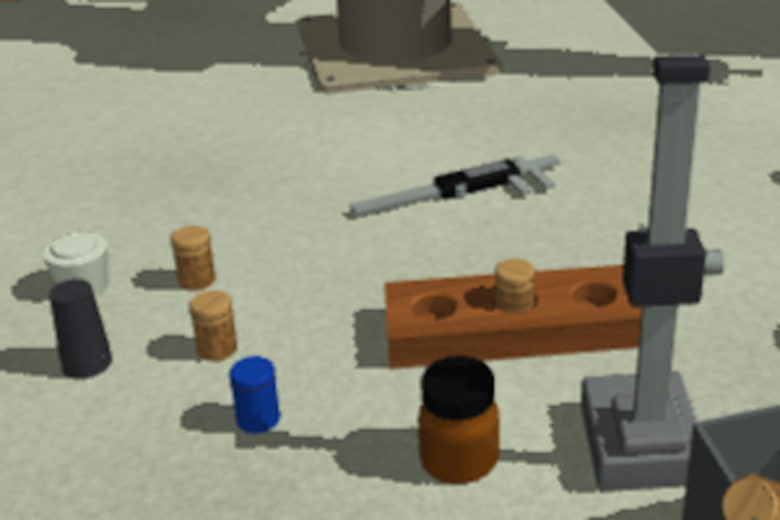

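View pics/s2.png

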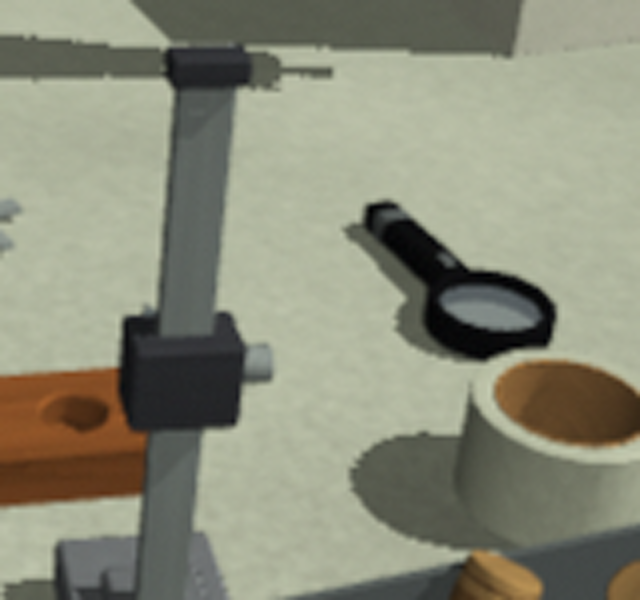

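```bash
cat > h.py <<'E'
import numpy as np, cv2
from scipy.spatial.transform import Rotation as Ro
from scipy.optimize import least_squares
def strip(c): return {k:v for k,v in c.items() if k!="image"}
def ray(c,name,u,v):
    R=cv2.Rodrigues(np.array(c["rvec"],float))[0]; t=np.array(c["tvec"],float)
    x=(u-c["cx"])/c["fx"]; y=(v-c["cy"])/c["fy"]
    if name=="wrist":
        r=np.hypot(x,y); d=np.array([0,0,1.]) if r<1e-9 else np.array([np.sin(r)*x/r,np.sin(r)*y/r,np.cos(r)])
    else:
        d=np.array([x,y,1.]); d/=np.linalg.norm(d)
    return -R.T@t, R.T@d
def proj(c,name,P):
    R=cv2.Rodrigues(np.array(c["rvec"],float))[0]; p=R@np.array(P,float)+c["tvec"]
    if name=="wrist":
        rr=np.hypot(p[0],p[1]); th=np.arctan2(rr,p[2]); k=th/max(rr,1e-12)
        return np.array([c["cx"]+c["fx"]*k*p[0],c["cy"]+c["fy"]*k*p[1]])
    return np.array([c["cx"]+c["fx"]*p[0]/p[2],c["cy"]+c["fy"]*p[1]/p[2]])
def onz(c,name,u,v,z):
    o,d=ray(c,name,u,v); return o+d*(z-o[2])/d[2]
def tri(obs):
    A=np.zeros((3,3));b=np.zeros(3)
    for c,n,u,v in obs:
        o,d=ray(c,n,u,v);M=np.eye(3)-np.outer(d,d);A+=M;b+=M@o
    X=np.linalg.solve(A,b)
    return X,[np.round(proj(c,n,X)-[u,v],1).tolist() for c,n,u,v in obs]
E
cat > cams.py <<'E'
import numpy as np
from numpy import array
TOP={'fx': 522.6666702638514, 'fy': 522.6666702638514, 'cx': 268.23843789630024, 'cy': 213.6166475316529, 'rvec': array([ 2.1694119 , -2.1824392 ,  0.08770074]), 'tvec': array([0.01078691, 0.57158508, 1.24120181])}
SC={'fx': 430.46956421082297, 'fy': 430.46956421082297, 'cx': 277.88476386889585, 'cy': 211.1289736397385, 'rvec': array([ 1.75595655,  1.30198675, -0.72451661]), 'tvec': array([-0.18243363, -0.17362461,  1.40539005])}
E
python3 - <<'E'
from h import *; from cams import *
np.set_printoptions(precision=4,suppress=True)
r=Ro.from_rotvec([-1.54815688,  0.32503713, -0.32423055]).as_matrix(); print(r)
w={'rvec': np.array([-2.41350313, -1.5756402 , -0.23412841]), 'tvec': np.array([-0.59848366, -0.03384448,  0.39289316])}
R=cv2.Rodrigues(w['rvec'])[0]; p=-R.T@w['tvec']; print("wrist cam pos",p,"axes rows",R); print("in tool",r.T@(p-[0.2409,0.5488,0.192]), (R@r).T)
T=lambda a,b:(225+(a+.5)/3.5-.5,90+(b+.5)/3.5-.5)
T2=lambda a,b:(100+(a+.5)/6-.5,190+(b+.5)/6-.5)
S=lambda a,b:(70+(a+.5)/2.6-.5,140+(b+.5)/2.6-.5)
# block corners top
for n,p in dict(c1=(54,331),c2=(347,374),c3=(333,479),c4=(40,438),h0=(99,391),h2=(286,417)).items(): print(n,onz(TOP,"top",*T(*p),0.03))
print("c",onz(TOP,"top",*T(193,401),0.06))
for n,a,b in [("A",(534,457),(191,236)),("B",(554,605),(211,301)),("blue",(497,326),(253,366)),("mid",(193,401),(515,268))]:
  pass
for n,a,b in [("far cork",(534,457),(211,301)),("near cork",(554,605),(191,236)),("midcork",(193,401),(515,268)),("h2",(286,417),(435,306)),("blue",(497,326),(253,366))]:
  print(n,*tri([(TOP,"top",*T(*a)),(SC,"scene",*S(*b))]), onz(TOP,"top",*T(*a),0.048))
print("lens",onz(TOP,"top",*T2(225,201),0.02)); 
for q in [(228,530),(228,295)]: print(onz(TOP,"top",*T2(*q),0.02))
for n,q,z in [("jar",(307,206),.072),("caps",(688,468),.07),("bung",(690,630),.044)]: print(n,onz(TOP,"top",*T(*q),z))
for q in [(60,243),(162,260),(80,130),(185,135)]: print("gb",onz(TOP,"top",*T(*q),0.03))
print("tip",[onz(TOP,"top",*T(106,213),z) for z in (.125,.15,.175)])
E
```

```text
[[ 0.9156 -0.0009  0.4021]
 [-0.4021 -0.0017  0.9156]
 [-0.0001 -1.     -0.0019]]
wrist cam pos [0.1654 0.5818 0.3846] axes rows [[ 0.4025  0.9154 -0.0017]
 [ 0.8754 -0.3844  0.2932]
 [ 0.2677 -0.1195 -0.9561]]
in tool [-0.0825 -0.1926 -0.0005] [[ 0.0005  0.956   0.2933]
 [-0.0002 -0.2933  0.956 ]
 [ 1.     -0.0006  0.0001]]
c1 [0.6431 0.0752 0.03  ]
c2 [ 0.6118 -0.1271  0.03  ]
c3 [ 0.5393 -0.1164  0.03  ]
c4 [0.5688 0.0849 0.03  ]
h0 [0.6011 0.0441 0.03  ]
h2 [ 0.5823 -0.0846  0.03  ]
c [ 0.5907 -0.0201  0.06  ]
far cork [ 0.5525 -0.2512  0.046 ] [[-0.1, -0.0], [-0.1, -0.0]] [ 0.5523 -0.251   0.048 ]
near cork [ 0.4525 -0.2621  0.0453] [[-0.2, -0.0], [-0.3, -0.0]] [ 0.4524 -0.2621  0.048 ]
midcork [ 0.591  -0.0194  0.0587] [[-0.3, -0.1], [-0.4, 0.0]] [ 0.5919 -0.0203  0.048 ]
h2 [ 0.5827 -0.0835  0.0287] [[-0.5, -0.1], [-0.6, -0.0]] [ 0.5806 -0.0834  0.048 ]
blue [ 0.6421 -0.2275  0.0475] [[-0.2, -0.0], [-0.3, -0.0]] [ 0.642  -0.2279  0.048 ]
lens [0.5509 0.326  0.02  ]
[0.4186 0.3228 0.02  ]
[0.5129 0.3242 0.02  ]
jar [ 0.7208 -0.0976  0.072 ]
caps [ 0.5428 -0.3486  0.07  ]
bung [ 0.4351 -0.3541  0.044 ]
gb [0.7047 0.0709 0.03  ]
gb [0.6923 0.0001 0.03  ]
gb [0.7846 0.0568 0.03  ]
gb [ 0.7805 -0.0165  0.03  ]
tip [array([0.7059, 0.0361, 0.125 ]), array([0.7007, 0.0354, 0.15  ]), array([0.6954, 0.0346, 0.175 ])]
```

```bash
cat >> h.py <<'E'
from plant import monitor, optics, robot
np.set_printoptions(precision=4,suppress=True)
YAW=np.radians(-8.8)
def Rt(yaw): # tool x at yaw in world, y down, z = left
    x=np.array([np.cos(yaw),np.sin(yaw),0]); y=np.array([0,0,-1.]); return np.c_[x,y,np.cross(x,y)]
def need(P,yaw=YAW):
    s=monitor.read_state(); R=Ro.from_rotvec(s["orientation"]).as_matrix(); T=Rt(yaw)
    print("t %.2f"%s["t"],"pos",s["tool_pos"],"q",s["q"],"open %.1f"%(s["opening"]*1e3),"F",s["force"])
    d=np.array(P)-s["tool_pos"]
    print("turn first (tool):",Ro.from_matrix(R.T@T).as_rotvec(),"| shift mm after turn:",T.T@d*1e3,"| in present axes:",R.T@d*1e3)
def snap(name,fn):
    import pickle
    c=optics.read_camera(name); cv2.imwrite(f"pics/{fn}.png",c["image"]); pickle.dump((name,strip(c)),open(f"pics/{fn}.pkl","wb")); return c
def load(fn):
    import pickle
    return pickle.load(open(f"pics/{fn}.pkl","rb"))
def crop(fn,x0,y0,w,h,k,out):
    im=cv2.imread(f"pics/{fn}.png"); cv2.imwrite(f"pics/{out}.png",cv2.resize(im[y0:y0+h,x0:x0+w],None,fx=k,fy=k,interpolation=cv2.INTER_CUBIC))
E
python3 -c "
from h import *
need([0.42,-0.03,0.25])"
```

```text
t 0.15 pos [0.241  0.5489 0.1922] q [ 1.0716  0.131   1.4891 -0.      1.523  -0.0854] open 93.3 F [-0.1414  1.175  -0.4861]
turn first (tool): [ 0.0015 -0.2602 -0.0003] | shift mm after turn: [ 265.454   -57.8048 -544.7287] | in present axes: [ 396.6668  -57.1726 -458.1739]
```

```bash
python3 -m inch '[[[0,-10,0,0,-0.13,0],[0,-10,0,0,-0.13,0],[26,-8,-54,0,0,0],[26,-8,-54,0,0,0],[26,-8,-54,0,0,0],[26,-8,-54,0,0,0],[26,-6,-54,0,0,0],[26,0,-54,0,0,0]]]' 50 15
python3 -m inch '[[[26,0,-54,0,0,0],[26,0,-54,0,0,0],[26,0,-54,0,0,0],[26,0,-54,0,0,0],[0,0,0,0,0,0],[0,0,0,0,0,0]]]'
python3 -c "
from h import *
need([0.42,-0.03,0.25]); snap('wrist','w1')"
```

```text
t: 1.15
tool_pos: [0.3461, 0.2036, 0.2515]
orientation: [-1.567, 0.119, -0.121]
force: [1.2, -0.5, -0.5]
opening: 0.05
t: 1.9
tool_pos: [0.4151, -0.0239, 0.2507]
orientation: [-1.567, 0.122, -0.121]
force: [0.6, -0.2, 0.3]
opening: 0.0498
t 1.90 pos [ 0.4151 -0.0239  0.2507] q [-0.1815 -0.4001  1.8677  0.0005  1.6749 -1.5973] open 49.8 F [ 0.6139 -0.2178  0.3092]
turn first (tool): [-0.0005 -0.0014 -0.0009] | shift mm after turn: [ 5.7206  0.7309 -5.2381] | in present axes: [ 5.7287  0.723  -5.2303]
```

View pics/w1.png

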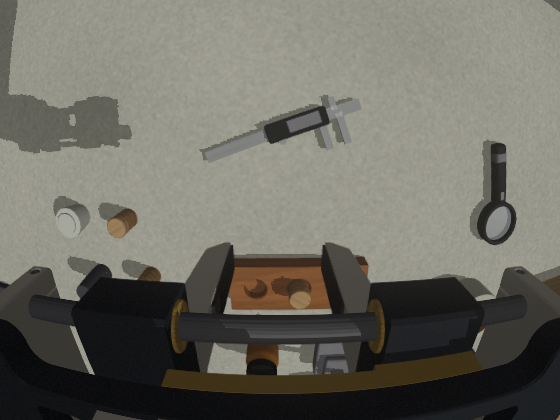

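The wrist view shows the middle cork at (300,293) and the empty bore hole2 at (256,288) between the fingers. The loose corks are at (121,225) and (148,275), the loupe is at the right, and the pointer is hidden behind the gripper. I'll move forward and up to see the pointer and the bores.

```bash
python3 -m inch '[[[40,-20,0,0,0,0],[50,-20,0,0,0,0],[50,-20,0,0,0,0],[40,-20,0,0,0,0],[40,-20,0,0,0,0],[10,0,0,0,0,0],[0,0,0,0,0,0]]]'
python3 -c "
from h import *
need([0.64,-0.03,0.35]); snap('wrist','w2')"
```

```text
t: 2.82
tool_pos: [0.6424, -0.0577, 0.3498]
orientation: [-1.567, 0.121, -0.118]
force: [-1.1, 0.3, 0.4]
opening: 0.0502
t 2.83 pos [ 0.6424 -0.0577  0.3498] q [-0.1691  0.2528  1.0677  0.0001  1.823  -1.5881] open 50.2 F [-1.1053  0.307   0.3878]
turn first (tool): [-0.0001  0.0019 -0.0019] | shift mm after turn: [-6.6145 -0.1677 26.9905] | in present axes: [-6.564  -0.1524 27.003 ]
```

View pics/w2.png

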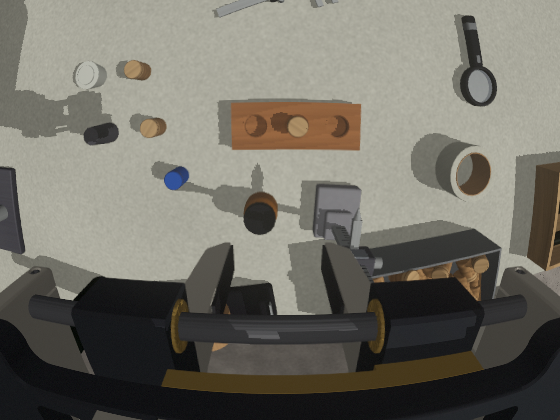

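```bash
python3 -c "
from h import *
crop('w2',300,170,100,100,6,'w2a'); crop('w2',220,90,150,70,5,'w2b'); crop('w2',70,50,140,120,5,'w2c')"
```

```text
(no output)
```

View pics/w2a.png

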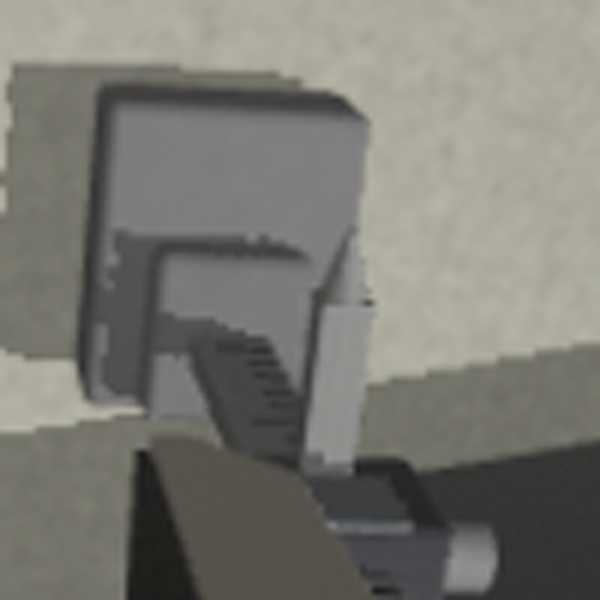

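View pics/w2b.png

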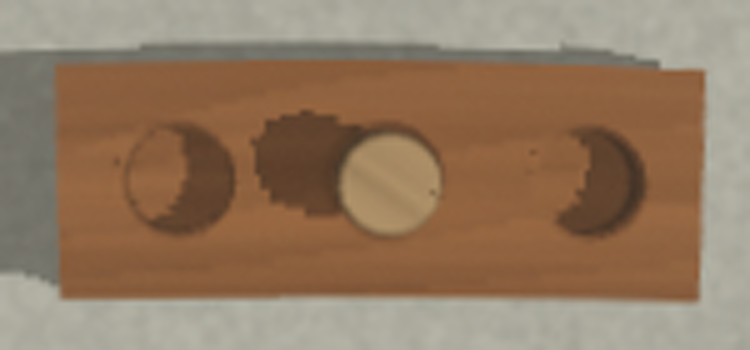

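View pics/w2c.png

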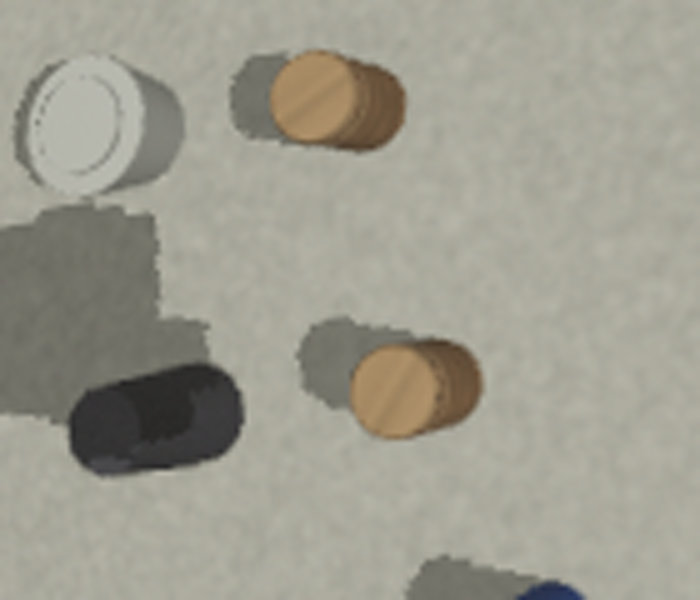

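```bash
python3 - <<'E'
from h import *; from cams import *
n,w=load('w2')
def C(x0,y0,k): return lambda a,b:(x0+(a+.5)/k-.5,y0+(b+.5)/k-.5)
A=C(300,170,6);B=C(220,90,5);D=C(70,50,5);T=C(225,90,3.5);S=C(70,140,2.6)
tip=A(353,232)
print("tip",tri([(w,'wrist',*tip),(TOP,'top',*T(106,213))]))
print("tip w2 by z",[onz(w,'wrist',*tip,z) for z in (.125,.15,.175)])
for nm,a,b,s,z in [("h0",(590,182),(99,391),(594,294),.03),("h2",(180,180),(286,417),(435,306),.03),("mid",(390,185),(193,401),(515,268),.06)]:
  print(nm,tri([(w,'wrist',*B(*a)),(TOP,'top',*T(*b)),(SC,'scene',*S(*s))]),"wrist",onz(w,'wrist',*B(*a),z),"top",onz(TOP,'top',*T(*b),z))
for nm,a,b,s in [("near",(314,96),(554,605),(191,236)),("far",(395,391),(534,457),(211,301))]:
  print(nm,tri([(w,'wrist',*D(*a)),(TOP,'top',*T(*b)),(SC,'scene',*S(*s))]),"wrist",onz(w,'wrist',*D(*a),.048))
for p in [(55,65),(705,70),(700,300),(61,298)]: print(onz(w,'wrist',*B(*p),.03))
E
```

```text
tip (array([0.6973, 0.036 , 0.1603]), [[-0.6, 1.0], [-0.4, 0.6]])
tip w2 by z [array([0.7085, 0.0444, 0.125 ]), array([0.6997, 0.039 , 0.15  ]), array([0.6908, 0.0336, 0.175 ])]
h0 (array([0.6014, 0.0448, 0.0279]), [[0.0, 0.1], [-0.2, -0.0], [-0.3, 0.0]]) wrist [0.6011 0.0445 0.03  ] top [0.6011 0.0441 0.03  ]
h2 (array([ 0.5824, -0.0835,  0.0285]), [[0.0, 0.2], [-0.5, -0.0], [-0.6, -0.0]]) wrist [ 0.5821 -0.0834  0.03  ] top [ 0.5823 -0.0846  0.03  ]
mid (array([ 0.5914, -0.0197,  0.0589]), [[0.3, -0.3], [-0.2, -0.3], [-0.4, 0.0]]) wrist [ 0.5918 -0.0202  0.06  ] top [ 0.5907 -0.0201  0.06  ]
near (array([ 0.4519, -0.2624,  0.0455]), [[0.5, 0.4], [-0.1, 0.2], [-0.4, -0.2]]) wrist [ 0.4515 -0.262   0.048 ]
far (array([ 0.5525, -0.2514,  0.0463]), [[0.4, -0.0], [0.0, -0.0], [-0.3, -0.1]]) wrist [ 0.5524 -0.2514  0.048 ]
[ 0.5395 -0.1162  0.03  ]
[0.5697 0.0864 0.03  ]
[0.6434 0.076  0.03  ]
[ 0.613 -0.127  0.03 ]
```

```bash
python3 -c "
from h import *
need([0.5525,-0.2514,0.11])"
```

```text
t 2.88 pos [ 0.6418 -0.058   0.3501] q [-0.1696  0.2512  1.069   0.      1.8232 -1.5882] open 49.6 F [ 0.5784 -0.8311 -0.1455]
turn first (tool): [-0.0001  0.0014 -0.0018] | shift mm after turn: [ -58.6969  240.0831 -204.8398] | in present axes: [ -58.55    240.1747 -204.7744]
```

```bash
python3 -m inch '[[[-10,30,-40,0,0,0],[-12,45,-40,0,0,0],[-12,45,-45,0,0,0],[-12,45,-45,0,0,0],[-12,45,-35,0,0,0],[0,30,0,0,0,0],[0,0,0,0,0,0],[0,0,0,0,0,0]]]' 50
python3 -c "
from h import *
need([0.5525,-0.2514,0.030]); snap('wrist','w3')"
```

```text
t: 3.88
tool_pos: [0.5558, -0.2496, 0.1161]
orientation: [-1.568, 0.119, -0.122]
force: [0.2, -0.1, 0.9]
opening: 0.0508
t 3.88 pos [ 0.5558 -0.2496  0.1161] q [-0.5062  0.1995  1.5533  0.0001  1.3868 -1.924 ] open 50.8 F [ 0.2415 -0.0753  0.8732]
turn first (tool): [0.0006 0.0006 0.0019] | shift mm after turn: [-2.964  86.0758 -2.3213] | in present axes: [-3.1318 86.0713 -2.267 ]
```

View pics/w3.png

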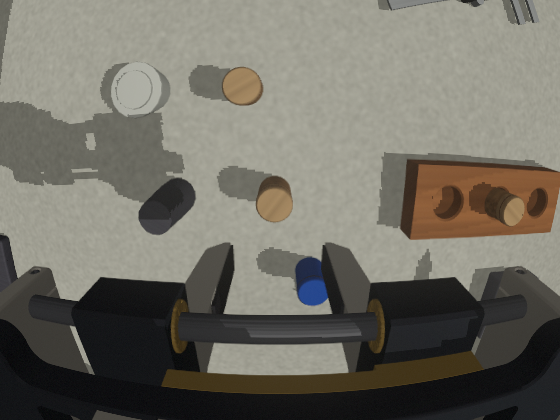

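```bash
python3 - <<'E'
from h import *
n,w=load('w3')
for p in [(274,206),(241,86),(446,203)]: print(onz(w,'wrist',*p,.048 if p[0]<400 else .03))
print(proj(w,'wrist',[.5558,-.2496,.03]), proj(w,'wrist',[.5525,-.2514,.048]))
E
```

```text
[ 0.5537 -0.2527  0.048 ]
[ 0.4519 -0.2631  0.048 ]
[ 0.5821 -0.0864  0.03  ]
[277.9639 201.6736] [275.2648 204.3995]
```

```bash
python3 -m inch '[[[-3,20,-2.5,0,0,0],[0,30,0,0,0,0],[0,25,0,0,0,0],[0,11,0,0,0,0],[0,0,0,0,0,0]]]' 50
python3 -m inch '[[[0,0,0,0,0,0],[0,0,0,0,0,0],[0,0,0,0,0,0],[0,0,0,0,0,0]]]' 20 15
python3 -c "
from h import *
need([0.5525,-0.2514,0.13])"
```

```text
t: 4.55
tool_pos: [0.5514, -0.2516, 0.0273]
orientation: [-1.567, 0.122, -0.119]
force: [0.6, -0.5, -0.5]
opening: 0.0501
t: 5.05
tool_pos: [0.5522, -0.2522, 0.0285]
orientation: [-1.568, 0.12, -0.121]
force: [-0.0, 0.3, 0.4]
opening: 0.0208
t 5.05 pos [ 0.5522 -0.2522  0.0285] q [-0.5128  0.2819  1.6257 -0.      1.2334 -1.9298] open 20.8 F [-0.0013  0.3188  0.3594]
turn first (tool): [ 0.0002 -0.0002  0.0005] | shift mm after turn: [   0.1975 -101.4532    0.7933] | in present axes: [   0.2513 -101.4533    0.7717]
```

```bash
python3 -c "
from h import *
snap('wrist','w4'); snap('scene','s4'); crop('s4',50,170,200,150,4,'s4a')"
```

```text
(no output)
```

View pics/w4.png

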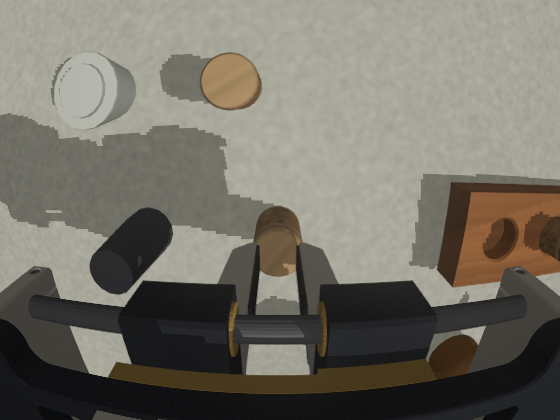

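View pics/s4a.png

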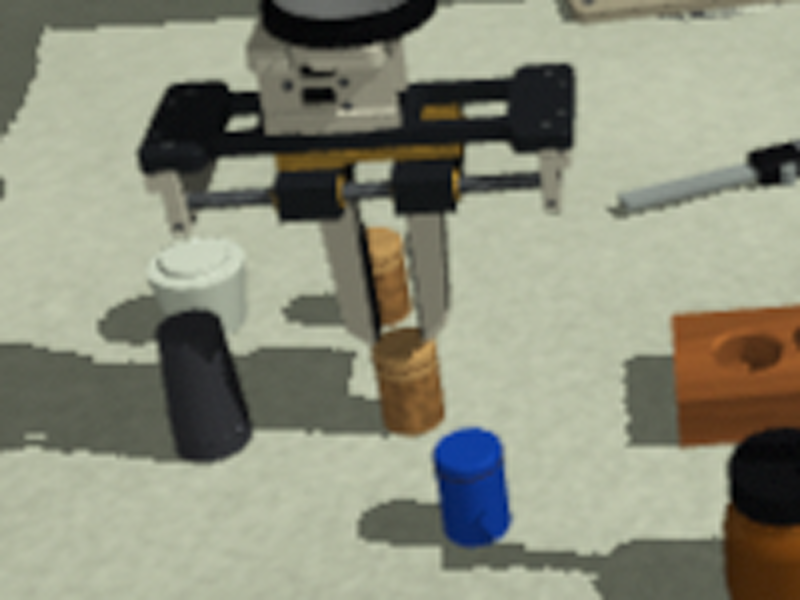

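```bash
python3 - <<'E'
from h import *; from cams import *
n,w=load('w4'); s=monitor.read_state(); p=s['tool_pos']
for z in (0.02,.0285,.04,.048,.06,.08): 
  for dy in (-.01,.01): 
    P=[p[0]+.15*dy,p[1]+dy,z]; print(z,dy,proj(w,'wrist',P), (proj(SC,'scene',P)-[50,170])*4)
crop('w4',200,180,150,130,5,'w4a')
E
```

```text
0.02 -0.01 [263.0812 234.6473] [387.0093 384.8316]
0.02 0.01 [293.371  234.4929] [428.0431 381.6375]
0.0285 -0.01 [262.5373 239.6595] [384.7665 371.3572]
0.0285 0.01 [293.9749 239.4995] [426.0094 368.1929]
0.04 -0.01 [261.7369 247.0657] [381.6967 352.9143]
0.04 0.01 [294.8637 246.8972] [423.2258 349.7916]
0.048 -0.01 [261.1312 252.6943] [379.5367 339.9378]
0.048 0.01 [295.5363 252.5194] [421.2673 336.8449]
0.06 -0.01 [260.1373 261.9763] [376.2585 320.2432]
0.06 0.01 [296.6399 261.791 ] [418.295  317.1962]
0.08 -0.01 [258.2115 280.1257] [370.6904 286.7913]
0.08 0.01 [298.7779 279.92  ] [413.2469 283.8246]
```

View pics/w4a.png

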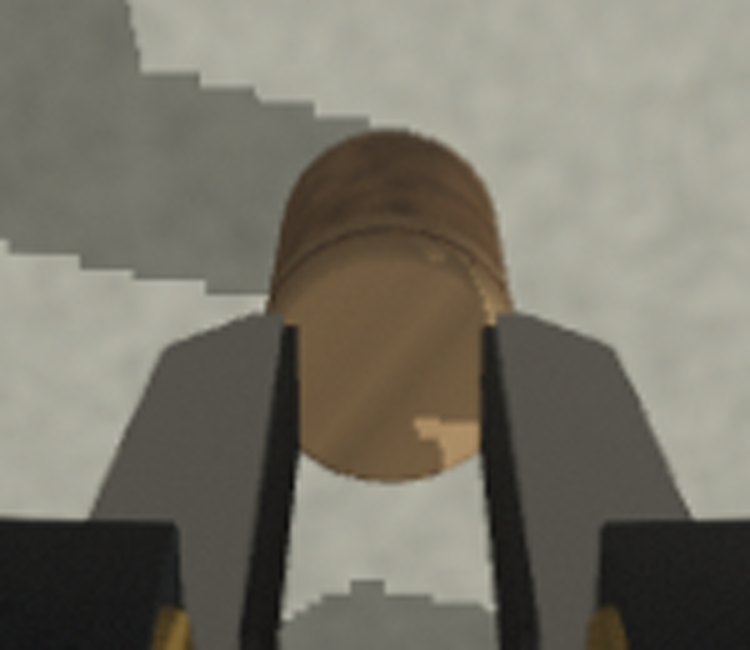

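```bash
python3 - <<'E'
from h import *; from cams import *
print([ (a,getattr(robot,a)) for a in dir(robot) if not a.startswith('_')])
n,w=load('w4')
C=lambda x0,y0,k:(lambda a,b:(x0+(a+.5)/k-.5,y0+(b+.5)/k-.5))
W=C(200,180,5);S=C(50,170,4)
print(tri([(w,'wrist',*W(283,318)),(SC,'scene',*S(378,340))]))
print(tri([(w,'wrist',*W(497,316)),(SC,'scene',*S(432,340))]))
crop('s4',120,215,70,70,10,'s4b')
E
```

```text
[('IKError', <class 'plant.IKError'>), ('close_job', <function connect.<locals>.done at 0x7f59814b1da0>), ('tip_extent', 0.008)]
(array([ 0.5451, -0.2639,  0.0455]), [[0.5, -0.1], [-0.2, 0.0]])
(array([ 0.5497, -0.2385,  0.0434]), [[1.1, -0.2], [-0.4, 0.1]])
```

View pics/s4b.png

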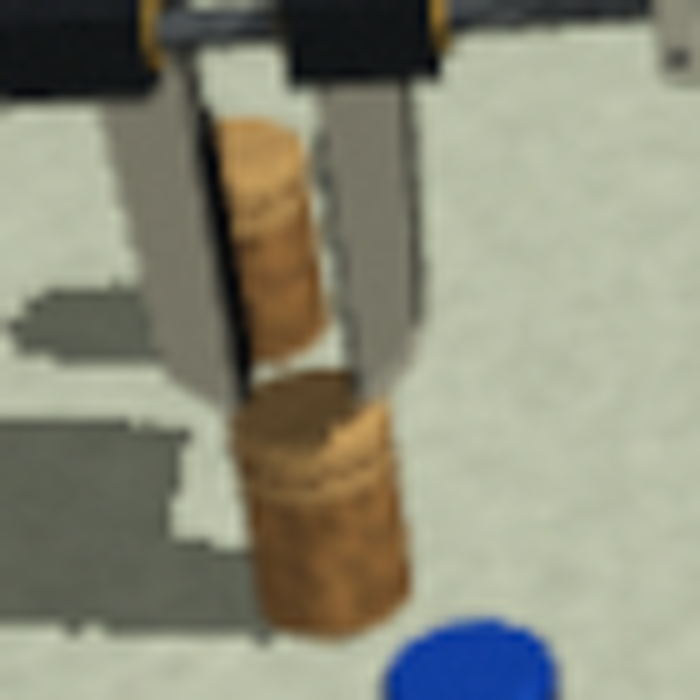

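The pictures show the real fingertips near z ≈ 0.048 while the tool reads 0.0285. The jaws shut just above the cork without moving it, so the tips stand about 20 mm behind where the text puts them. I'll raise, open, and go down by vision and force.

```bash
python3 -m inch '[[[0,-6,0,0,0,0],[0,0,0,0,0,0],[0,0,0,0,0,0]]]' 50 15
python3 -m inch '[[[0,13,0,0,0,0],[0,13,0,0,0,0],[0,7,0,0,0,0],[0,0,0,0,0,0]]]' 50 15
python3 -m inch '[[[0,0,0,0,0,0],[0,0,0,0,0,0],[0,0,0,0,0,0]]]' 20 15
python3 -c "
from h import *
snap('wrist','w5');snap('scene','s5'); crop('s5',50,170,200,150,4,'s5a'); crop('w5',200,180,150,130,5,'w5a')"
```

```text
t: 5.52
tool_pos: [0.5521, -0.2521, 0.0344]
orientation: [-1.568, 0.121, -0.121]
force: [0.7, 0.3, -0.3]
opening: 0.0459
t: 6.02
tool_pos: [0.551, -0.2515, -0.0002]
orientation: [-1.566, 0.122, -0.119]
force: [1.0, 0.2, 0.1]
opening: 0.0498
t: 6.4
tool_pos: [0.5524, -0.2523, 0.0018]
orientation: [-1.568, 0.12, -0.121]
force: [-0.6, -0.9, 0.8]
opening: 0.0304
```

View pics/s5a.png

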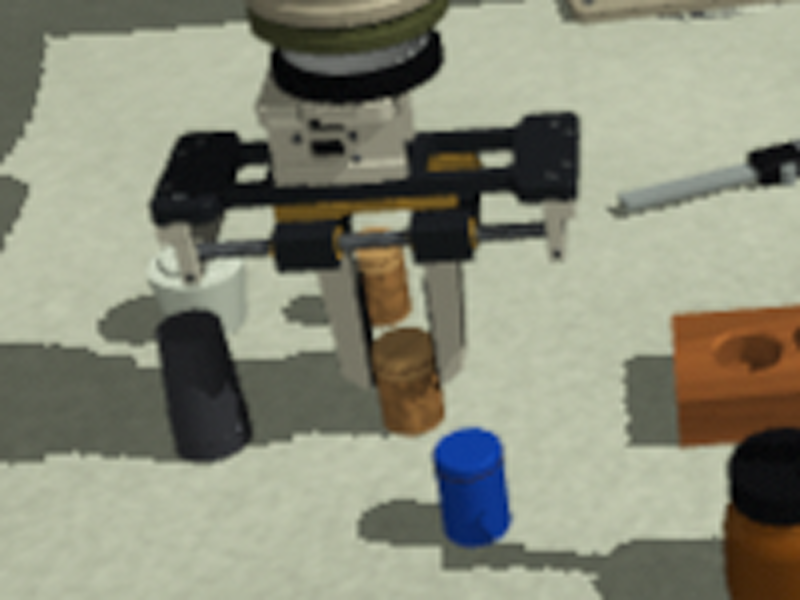

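View pics/w5a.png

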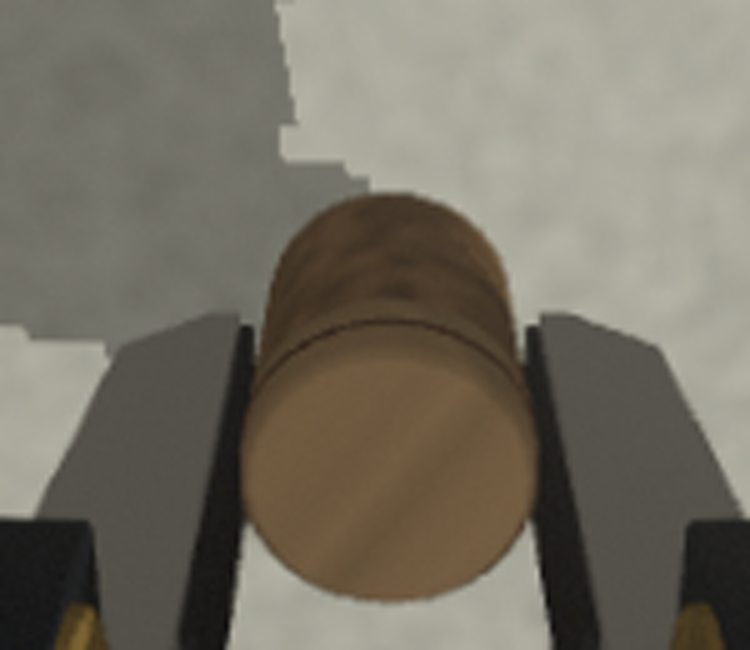

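```bash
python3 -m inch '[[[0,-10,0,0,0,0],[0,-25,0,0,0,0],[0,-30,0,0,0,0],[0,-15,0,0,0,0],[0,0,0,0,0,0]]]' 20 15
python3 -c "
from h import *
need([0.582,-0.0842,0.08])"
```

```text
t: 7.12
tool_pos: [0.553, -0.2526, 0.0828]
orientation: [-1.569, 0.119, -0.123]
force: [0.9, -0.1, 0.7]
opening: 0.0301
t 7.12 pos [ 0.553  -0.2526  0.0828] q [-0.5128  0.224   1.5882  0.      1.3264 -1.9298] open 30.1 F [ 0.939  -0.1088  0.7182]
turn first (tool): [ 0.001  -0.0002  0.0028] | shift mm after turn: [  2.9049   2.7968 170.8771] | in present axes: [  2.861    2.6276 170.8805]
```

```bash
python3 -m inch '[[[1,0,25,0,0,0],[1,0,45,0,0,0],[1,0,50,0,0,0],[0,0,35,0,0,0],[0,0,16,0,0,0],[0,0,0,0,0,0],[0,0,0,0,0,0]]]'
python3 -c "
from h import *
need([0.582,-0.0842,0.08]); snap('wrist','w6'); snap('top','t6'); snap('scene','s6'); crop('t6',225,150,110,90,7,'t6a'); crop('s6',180,150,150,150,5,'s6a')"
```

```text
t: 8.0
tool_pos: [0.5808, -0.0847, 0.0808]
orientation: [-1.568, 0.122, -0.121]
force: [-0.7, -0.2, -0.0]
opening: 0.0304
t 8.00 pos [ 0.5808 -0.0847  0.0808] q [-0.2318  0.1754  1.6475 -0.0005  1.3192 -1.6479] open 30.4 F [-0.6893 -0.1922 -0.0334]
turn first (tool): [ 0.0005 -0.0009 -0.0005] | shift mm after turn: [1.0644 0.8208 0.6862] | in present axes: [1.0641 0.82   0.6877]
```

View pics/w6.png

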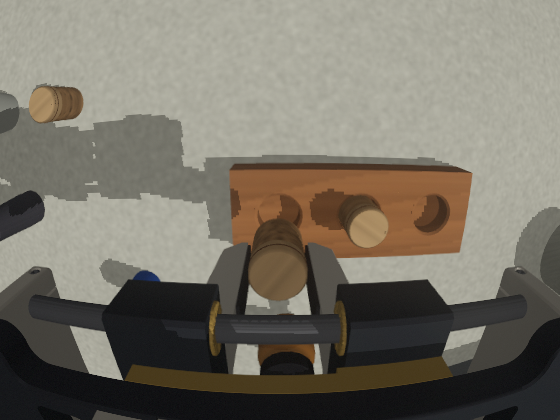

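View pics/s6a.png

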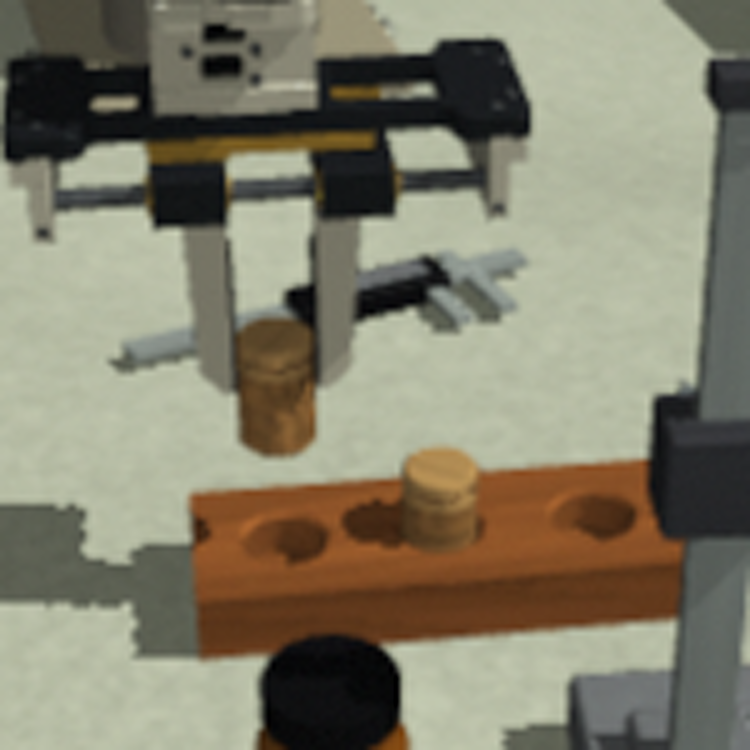

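```bash
python3 - <<'E'
from h import *; from cams import *
C=lambda x0,y0,k:(lambda a,b:(x0+(a+.5)/k-.5,y0+(b+.5)/k-.5))
n,w=load('w6'); S=C(180,150,5)
crop('w6',200,160,280,150,2.8,'w6a')
print(proj(w,'wrist',[.5818,-.0842,.127]), (proj(SC,'scene',[.5818,-.0842,.127])-[180,150])*5)
print("hole",proj(w,'wrist',[.582,-.0842,.03]), (proj(SC,'scene',[.582,-.0842,.03])-[180,150])*5)
print(tri([(w,'wrist',278,270),(SC,'scene',*S(276,342))]))
E
```

```text
[279.621  276.6797] [272.7773 332.1648]
hole [278.9269 215.8194] [280.0178 533.6267]
(array([ 0.5803, -0.0842,  0.1225]), [[1.2, 0.0], [-0.3, 0.0]])
```

View pics/w6a.png

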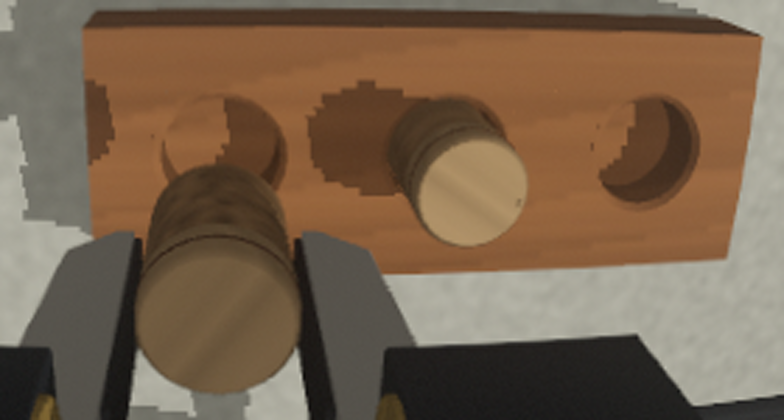

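```bash
python3 -m inch '[[[1,15,0.5,0,0,0],[0,20,0,0,0,0],[0,9,0,0,0,0],[0,0,0,0,0,0],[0,0,0,0,0,0]]]'
python3 -c "
from h import *
need([0.582,-0.0845,0.08]); snap('scene','s7'); crop('s7',200,190,100,100,6,'s7a'); snap('wrist','w7'); crop('w7',200,160,150,130,5,'w7a')"
```

```text
t: 8.78
tool_pos: [0.5825, -0.0832, 0.0375]
orientation: [-1.568, 0.12, -0.121]
force: [-0.6, 0.2, -0.2]
opening: 0.0304
t 8.78 pos [ 0.5825 -0.0832  0.0375] q [-0.229   0.2249  1.6755 -0.      1.2408 -1.6461] open 30.4 F [-0.5607  0.2001 -0.2462]
turn first (tool): [ 0.0001 -0.0001  0.0004] | shift mm after turn: [ -0.2872 -42.5187  -1.375 ] | in present axes: [ -0.2684 -42.5187  -1.3774]
```

View pics/s7a.png

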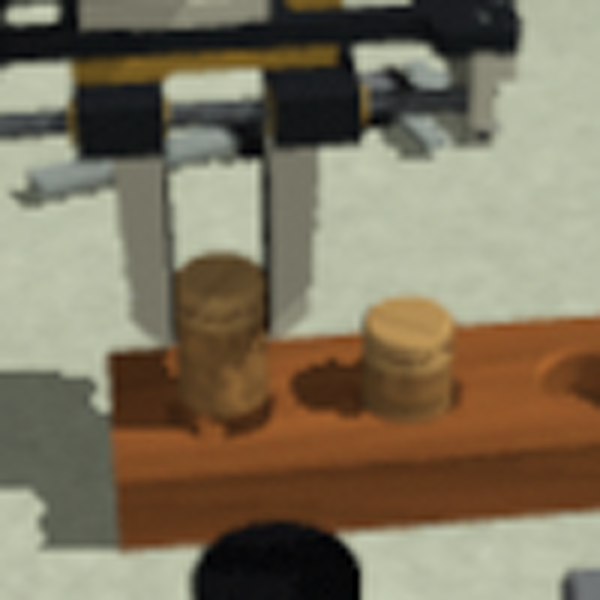

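View pics/w7a.png

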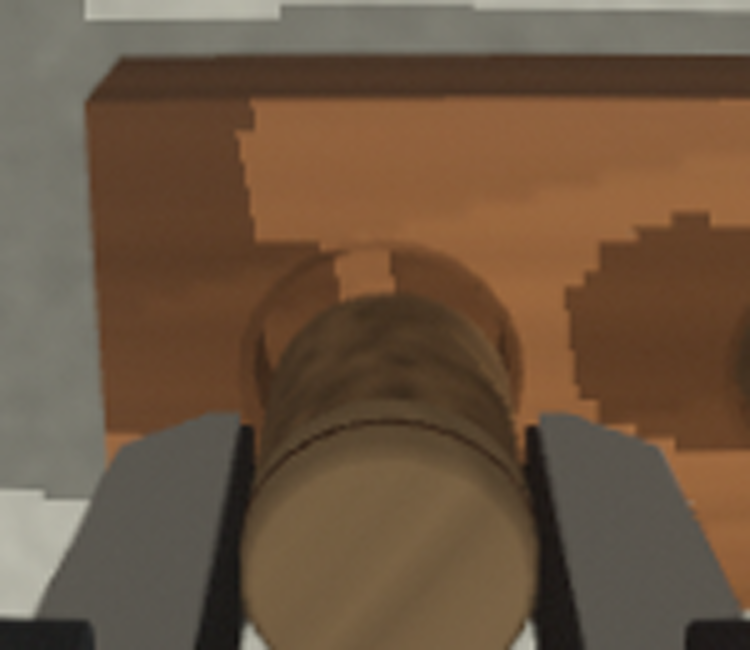

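```bash
python3 -m inch '[[[0,0,-1.2,0,0,0],[0,5,0,0,0,0],[0,5,0,0,0,0],[0,0,0,0,0,0]]]'
```

```text
t: 9.38
tool_pos: [0.5813, -0.0842, 0.0263]
orientation: [-1.567, 0.122, -0.12]
force: [-0.0, -1.0, 0.1]
opening: 0.0304
```

```bash
python3 -m inch '[[[0,5,0,0,0,0],[0,4,0,0,0,0],[0,2,0,0,0,0],[0,0,0,0,0,0]]]'
python3 -c "
from h import *
need([0.582,-0.0845,0.014])"
```

```text
t: 9.88
tool_pos: [0.5819, -0.0843, 0.0159]
orientation: [-1.567, 0.121, -0.121]
force: [-1.1, 0.4, -0.5]
opening: 0.0303
t 9.88 pos [ 0.5819 -0.0843  0.0159] q [-0.2311  0.2511  1.6879  0.      1.203  -1.6481] open 30.3 F [-1.0565  0.3671 -0.4822]
turn first (tool): [-0.     -0.0002 -0.0004] | shift mm after turn: [ 0.163   1.9268 -0.1489] | in present axes: [ 0.1637  1.9268 -0.149 ]
```

```bash
python3 -m inch '[[[0,1,0,0,0,0],[0,1,0,0,0,0],[0,0.5,0,0,0,0],[0,0,0,0,0,0]]]'
```

```text
t: 10.38
tool_pos: [0.5821, -0.0844, 0.0138]
orientation: [-1.567, 0.121, -0.121]
force: [-0.3, 0.3, 0.0]
opening: 0.03
```

```bash
python3 -m inch '[[[0,1,0,0,0,0],[0,0,0,0,0,0]]]'
python3 -m inch '[[[0,0,0,0,0,0],[0,0,0,0,0,0],[0,0,0,0,0,0]]]' 44
python3 -m inch '[[[0,-15,0,0,0,0],[0,-30,0,0,0,0],[0,-45,0,0,0,0],[0,0,0,0,0,0]]]'
python3 -c "
from h import *
need([0.452,-0.2624,0.09]); snap('scene','s8'); crop('s8',200,190,100,100,6,'s8a'); snap('wrist','w8'); crop('w8',200,160,150,130,5,'w8a')"
```

```text
t: 10.62
tool_pos: [0.5824, -0.0844, 0.0137]
orientation: [-1.568, 0.12, -0.121]
force: [-2.8, 0.5, 8.8]
opening: 0.0308
t: 11.0
tool_pos: [0.5819, -0.0843, 0.0125]
orientation: [-1.567, 0.121, -0.121]
force: [0.7, -0.9, -0.7]
opening: 0.0439
t: 11.5
tool_pos: [0.5857, -0.0852, 0.1089]
orientation: [-1.569, 0.113, -0.128]
force: [-0.0, -0.3, 0.6]
opening: 0.0442
t 11.50 pos [ 0.5857 -0.0852  0.1089] q [-0.2311  0.1523  1.6198 -0.      1.3601 -1.6481] open 44.2 F [-0.0302 -0.3234  0.5755]
turn first (tool): [ 0.0007 -0.0002  0.0093] | shift mm after turn: [-105.0447   18.8874 -195.557 ] | in present axes: [-105.1826   18.0516 -195.5618]
```

View pics/s8a.png

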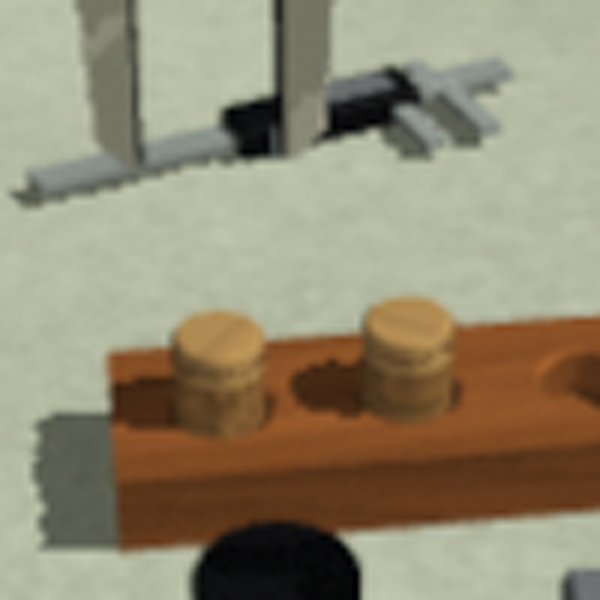

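View pics/w8.png

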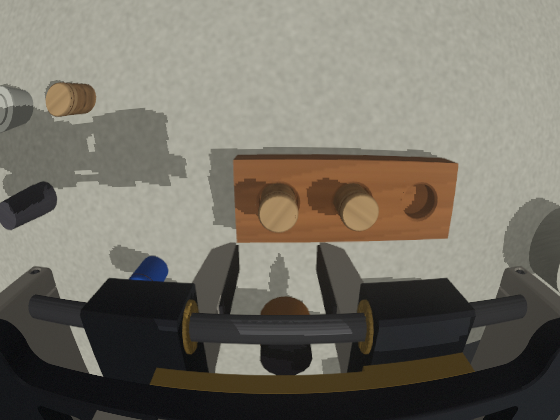

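Both corks in the block now stand equally high: in s8a the first cork's top is at (219,340) and the middle one's at (408,325). On to the second cork.

```bash
python3 -m inch '[[[-20,0,-35,0,0,0],[-25,0,-45,0,0,0],[-25,0,-45,0,0,0],[-25,0,-45,0,0,0],[-10,15,-26,0,0,0],[0,0,0,0,0,0],[0,0,0,0,0,0]]]' 50
python3 -c "
from h import *
need([0.452,-0.2626,0.0015]); snap('wrist','w9')"
```

```text
t: 12.48
tool_pos: [0.448, -0.2612, 0.0871]
orientation: [-1.566, 0.122, -0.12]
force: [-0.2, 0.3, -0.1]
opening: 0.0499
t 12.47 pos [ 0.448  -0.2612  0.0871] q [-0.627  -0.0112  1.8328  0.0004  1.3215 -2.0438] open 49.9 F [-0.182   0.2813 -0.1384]
turn first (tool): [-0.0011 -0.0005 -0.0012] | shift mm after turn: [ 4.146  85.5842 -0.8223] | in present axes: [ 4.2482 85.5782 -0.9132]
```

View pics/w9.png

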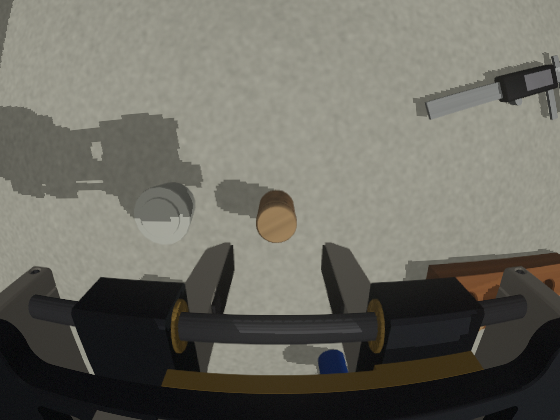

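```bash
python3 -m inch '[[[4,15,-0.5,0,0,0],[0,25,0,0,0,0],[0,25,0,0,0,0],[0,15,0,0,0,0],[0,5,0,0,0,0],[0,0,0,0,0,0]]]' 50 15
python3 -m inch '[[[0,0,0,0,0,0],[0,0,0,0,0,0],[0,0,0,0,0,0]]]' 20 15
python3 -c "
from h import *
need([0.452,-0.2626,0.0015]); snap('wrist','w10'); crop('w10',200,180,150,130,5,'w10a')"
```

```text
t: 13.28
tool_pos: [0.4523, -0.263, 0.0027]
orientation: [-1.567, 0.121, -0.121]
force: [-1.0, 0.4, 0.1]
opening: 0.0503
t: 13.65
tool_pos: [0.4526, -0.2635, 0.0034]
orientation: [-1.568, 0.12, -0.122]
force: [0.5, 0.6, 2.4]
opening: 0.0303
t 13.65 pos [ 0.4526 -0.2635  0.0034] q [-0.6251  0.1048  1.8794 -0.0001  1.1561 -2.042 ] open 30.3 F [0.5251 0.6213 2.3545]
turn first (tool): [ 0.0007 -0.0003  0.0011] | shift mm after turn: [-0.704   1.8839  0.7943] | in present axes: [-0.7064  1.8826  0.7954]
```

View pics/w10a.png

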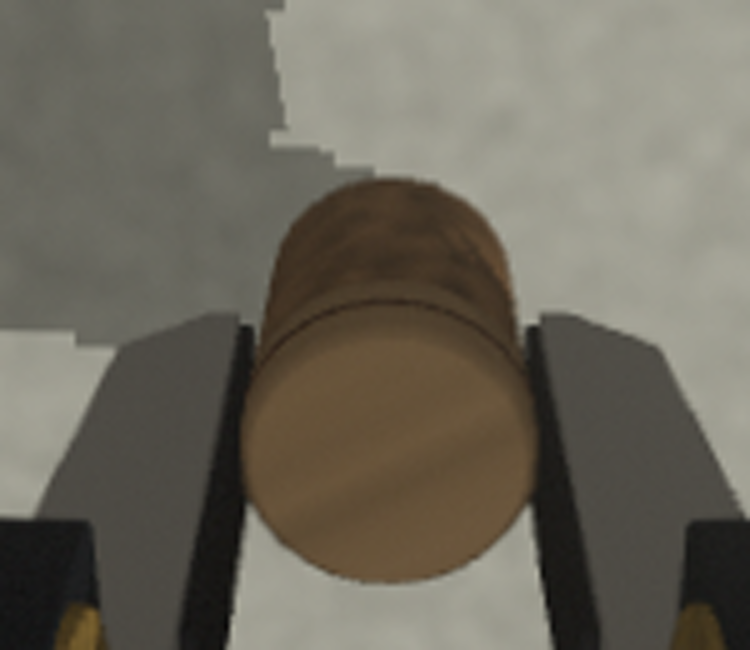

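```bash
python3 -m inch '[[[0,-10,0,0,0,0],[0,-25,0,0,0,0],[0,-35,0,0,0,0],[0,-15,0,0,0,0],[0,0,0,0,0,0]]]' 20 15
python3 -c "
from h import *
need([0.6022,0.0443,0.085])"
```

```text
t: 14.32
tool_pos: [0.453, -0.2637, 0.089]
orientation: [-1.569, 0.119, -0.123]
force: [0.5, -0.3, -0.4]
opening: 0.0303
t 14.32 pos [ 0.453  -0.2637  0.089 ] q [-0.625  -0.0026  1.8206 -0.      1.3208 -2.042 ] open 30.3 F [ 0.4694 -0.2954 -0.3924]
turn first (tool): [ 0.0012 -0.0002  0.0024] | shift mm after turn: [100.3416   3.9725 327.2039] | in present axes: [100.2627   3.8096 327.23  ]
```

```bash
python3 -m inch '[[[8,0,25,0,0,0],[14,0,45,0,0,0],[14,0,50,0,0,0],[14,0,50,0,0,0],[14,0,50,0,0,0],[14,0,50,0,0,0],[14,0,37,0,0,0],[8,0,20,0,0,0]]]'
python3 -m inch '[[[0,0,0,0,0,0],[0,0,0,0,0,0]]]'
python3 -c "
from h import *
need([0.6022,0.0443,0.040])"
```

```text
t: 15.32
tool_pos: [0.6004, 0.0465, 0.0857]
orientation: [-1.568, 0.121, -0.117]
force: [0.2, -0.4, 0.5]
opening: 0.0306
t: 15.58
tool_pos: [0.6003, 0.0435, 0.087]
orientation: [-1.568, 0.122, -0.12]
force: [0.0, -1.4, -0.6]
opening: 0.0309
t 15.57 pos [0.6003 0.0435 0.087 ] q [-0.0124  0.2089  1.5977 -0.0006  1.3364 -1.4286] open 30.9 F [ 0.0148 -1.3919 -0.6255]
turn first (tool): [ 0.0007 -0.0009 -0.0013] | shift mm after turn: [ 1.7879 46.9517  1.0599] | in present axes: [ 1.8469 46.9486  1.0955]
```

```bash
python3 -m inch '[[[1.8,15,1,0,0,0],[0,20,0,0,0,0],[0,12,0,0,0,0],[0,0,0,0,0,0],[0,0,0,0,0,0]]]'
python3 -c "
from h import *
need([0.6022,0.0443,0.040]); snap('wrist','w11'); crop('w11',200,160,150,130,5,'w11a')"
```

```text
t: 16.2
tool_pos: [0.6032, 0.0454, 0.0409]
orientation: [-1.567, 0.12, -0.121]
force: [-0.2, -0.0, -0.6]
opening: 0.0305
t 16.20 pos [0.6032 0.0454 0.0409] q [-0.0096  0.2624  1.6245 -0.      1.2544 -1.4266] open 30.5 F [-0.2302 -0.0347 -0.5972]
turn first (tool): [-0.     -0.0002  0.0003] | shift mm after turn: [-0.8053  0.9386 -1.2599] | in present axes: [-0.8054  0.9383 -1.2601]
```

View pics/w11a.png

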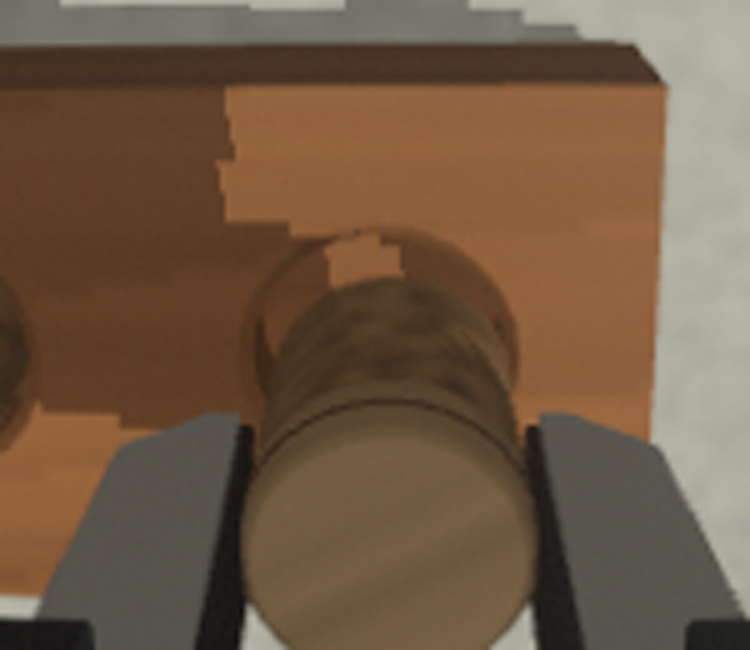

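```bash
python3 -m inch '[[[-0.6,0,-1.3,0,0,0],[0,6,0,0,0,0],[0,6,0,0,0,0],[0,0,0,0,0,0]]]'
python3 -m inch '[[[0,5,0,0,0,0],[0,4,0,0,0,0],[0,2,0,0,0,0],[0,0,0,0,0,0]]]'
python3 -c "
from h import *
need([0.602,0.0443,0.0153])"
```

```text
t: 16.75
tool_pos: [0.6013, 0.0443, 0.0276]
orientation: [-1.568, 0.122, -0.119]
force: [0.1, 0.3, -0.9]
opening: 0.0305
t: 17.25
tool_pos: [0.602, 0.0443, 0.0174]
orientation: [-1.567, 0.121, -0.12]
force: [-0.3, -0.2, -0.5]
opening: 0.03
t 17.25 pos [0.602  0.0443 0.0174] q [-0.0115  0.288   1.6407 -0.      1.2134 -1.4285] open 30.0 F [-0.2567 -0.1976 -0.4947]
turn first (tool): [ 0.0001 -0.0002 -0.0004] | shift mm after turn: [0.0239 2.1232 0.0299] | in present axes: [0.0247 2.1232 0.0301]
```

```bash
python3 -m inch '[[[0,1,0,0,0,0],[0,0.7,0,0,0,0],[0,0,0,0,0,0]]]'
python3 -m inch '[[[0,1,0,0,0,0],[0,0,0,0,0,0]]]'
```

```text
t: 17.62
tool_pos: [0.6021, 0.0443, 0.016]
orientation: [-1.567, 0.121, -0.121]
force: [0.2, 0.4, -0.6]
opening: 0.0303
t: 17.88
tool_pos: [0.6025, 0.0443, 0.0154]
orientation: [-1.567, 0.12, -0.121]
force: [-0.3, -0.3, 3.4]
opening: 0.0306
```

```bash
python3 -m inch '[[[0,0,0,0,0,0],[0,0,0,0,0,0],[0,0,0,0,0,0]]]' 44
python3 -m inch '[[[0,-15,0,0,0,0],[0,-30,0,0,0,0],[0,-45,0,0,0,0],[-20,-30,0,0,0,0],[-20,0,0,0,0,0],[0,0,0,0,0,0]]]'
python3 -c "
from h import *
need([0.59,0.12,0.30]); snap('scene','s12'); crop('s12',200,190,140,100,5,'s12a'); snap('wrist','w12')"
```

```text
t: 18.25
tool_pos: [0.602, 0.0442, 0.0147]
orientation: [-1.567, 0.121, -0.12]
force: [-0.3, -0.1, -0.8]
opening: 0.0438
t: 19.0
tool_pos: [0.5626, 0.0506, 0.1366]
orientation: [-1.567, 0.119, -0.122]
force: [0.5, -0.2, -0.2]
opening: 0.044
t 19.00 pos [0.5626 0.0506 0.1366] q [-0.0011  0.0666  1.6599  0.      1.4131 -1.4184] open 44.0 F [ 0.4637 -0.2098 -0.2331]
turn first (tool): [-0.0003  0.0001  0.0019] | shift mm after turn: [  16.4961 -163.3576   72.7587] | in present axes: [  16.8186 -163.3007   72.8125]
```

View pics/s12a.png

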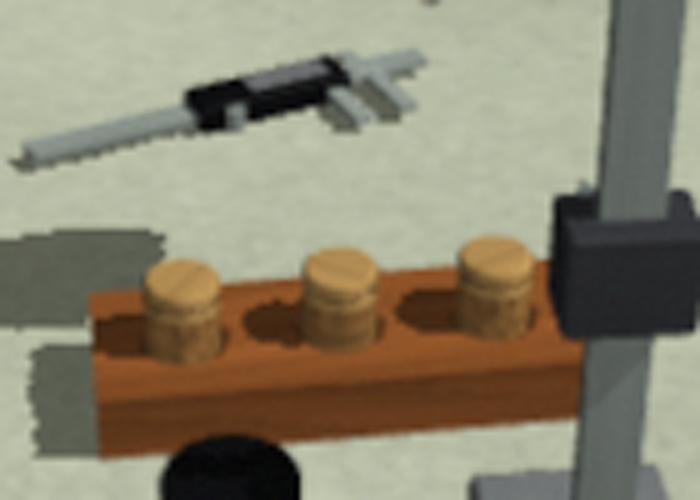

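View pics/w12.png

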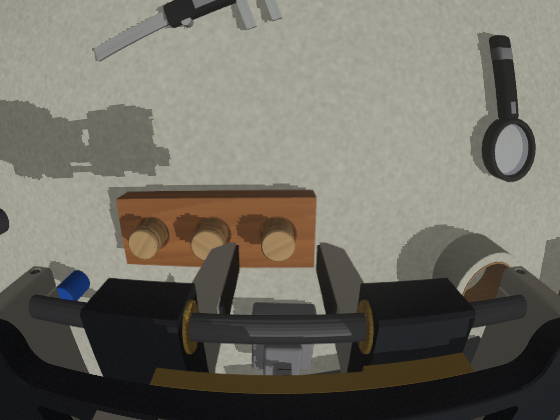

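```bash
python3 - <<'E'
from h import *
n,w=load('w12')
s=monitor.read_state(); R=Ro.from_rotvec(s['orientation']).as_matrix(); p=s['tool_pos']
Rw=cv2.Rodrigues(w['rvec'])[0]; c=-Rw.T@w['tvec']
M=Rw@R; ct=R.T@(c-p)
tip=np.array([.6973,.036,.16])
for pos in [(.60,.2,.17),(.60,.2,.22),(.62,.16,.2),(.56,.2,.15),(.56,.22,.12),(.6,.25,.2),(.52,.22,.12),(.56,.25,.17)]:
  for yaw in (YAW,-.5,.3):
    T=Rt(yaw); R2=M@T.T; cp=np.array(pos)+T@ct
    print(pos,round(yaw,2),cp,proj(dict(w,rvec=cv2.Rodrigues(R2)[0].ravel(),tvec=-R2@cp),'wrist',tip))
E
```

```text
(0.6, 0.2, 0.17) -0.15 [0.518  0.2123 0.3629] [118.1732 351.9061]
(0.6, 0.2, 0.17) -0.5 [0.5271 0.2394 0.3629] [176.2178 389.1989]
(0.6, 0.2, 0.17) 0.3 [0.521  0.1751 0.3629] [ 61.389  277.4348]
(0.6, 0.2, 0.22) -0.15 [0.518  0.2123 0.4129] [136.2644 321.0536]
(0.6, 0.2, 0.22) -0.5 [0.5271 0.2394 0.4129] [187.1618 355.5438]
(0.6, 0.2, 0.22) 0.3 [0.521  0.1751 0.4129] [ 88.3826 253.3467]
(0.62, 0.16, 0.2) -0.15 [0.538  0.1723 0.3929] [158.0397 315.1893]
(0.62, 0.16, 0.2) -0.5 [0.5471 0.1994 0.3929] [202.3942 344.1548]
(0.62, 0.16, 0.2) 0.3 [0.541  0.1351 0.3929] [116.18   257.9069]
(0.56, 0.2, 0.15) -0.15 [0.478  0.2123 0.3429] [127.6372 395.7104]
(0.56, 0.2, 0.15) -0.5 [0.4871 0.2394 0.3429] [197.3673 427.3793]
(0.56, 0.2, 0.15) 0.3 [0.481  0.1751 0.3429] [ 52.248  324.4855]
(0.56, 0.22, 0.12) -0.15 [0.478  0.2323 0.3129] [ 99.449  416.7303]
(0.56, 0.22, 0.12) -0.5 [0.4871 0.2594 0.3129] [175.9129 454.1971]
(0.56, 0.22, 0.12) 0.3 [0.481  0.1951 0.3129] [ 16.6851 334.9601]
(0.6, 0.25, 0.2) -0.15 [0.518  0.2623 0.3929] [ 90.7555 332.3862]
(0.6, 0.25, 0.2) -0.5 [0.5271 0.2894 0.3929] [148.9963 378.711 ]
(0.6, 0.25, 0.2) 0.3 [0.521  0.2251 0.3929] [ 38.3337 245.1537]
(0.52, 0.22, 0.12) -0.15 [0.438  0.2323 0.3129] [118.2805 440.8248]
(0.52, 0.22, 0.12) -0.5 [0.4471 0.2594 0.3129] [201.487  472.0001]
(0.52, 0.22, 0.12) 0.3 [0.441  0.1951 0.3129] [ 24.0433 365.3752]
(0.56, 0.25, 0.17) -0.15 [0.478  0.2623 0.3629] [ 94.7909 378.4448]
(0.56, 0.25, 0.17) -0.5 [0.4871 0.2894 0.3629] [165.0961 420.0984]
(0.56, 0.25, 0.17) 0.3 [0.481  0.2251 0.3629] [ 23.3189 292.7268]
```

```bash
python3 - <<'E'
from h import *
n,w=load('w12')
s=monitor.read_state(); R=Ro.from_rotvec(s['orientation']).as_matrix(); p=s['tool_pos']
Rw=cv2.Rodrigues(w['rvec'])[0]; c=-Rw.T@w['tvec']
M=Rw@R; ct=R.T@(c-p)
tip=np.array([.6973,.036,.16])
for pos in [(.66,.22,.21),(.66,.2,.25),(.68,.2,.2),(.68,.24,.2)]:
  for yaw in (0.024,):
    T=Rt(yaw); R2=M@T.T; cp=np.array(pos)+T@ct
    print(pos,round(yaw,2),cp,proj(dict(w,rvec=cv2.Rodrigues(R2)[0].ravel(),tvec=-R2@cp),'wrist',tip))
need([.67,.21,.21],.024)
E
```

```text
(0.66, 0.22, 0.21) 0.02 [0.5772 0.2176 0.4029] [ 81.364  246.6302]
(0.66, 0.2, 0.25) 0.02 [0.5772 0.1976 0.4429] [116.7609 232.2024]
(0.68, 0.2, 0.2) 0.02 [0.5972 0.1976 0.3929] [ 89.5681 231.8689]
(0.68, 0.24, 0.2) 0.02 [0.5972 0.2376 0.3929] [ 55.6404 229.5149]
t 19.10 pos [0.563  0.0504 0.1355] q [-0.0015  0.0698  1.6587 -0.0001  1.4123 -1.4186] open 43.7 F [-0.226  -0.7717 -0.1496]
turn first (tool): [ 0.     -0.1777  0.0008] | shift mm after turn: [110.8157 -74.5085 157.0315] | in present axes: [ 81.3769 -74.4337 174.1493]
```

```bash
python3 -m inch '[[[0,-10,0,0,-0.178,0],[0,-30,45,0,0,0],[10,-30,50,0,0,0],[30,-5,40,0,0,0],[40,0,20,0,0,0],[31,0,0,0,0,0],[0,0,0,0,0,0]]]' 50
python3 -c "
from h import *
need([.67,.21,.21],.024); snap('wrist','w13'); crop('w13',40,180,140,110,5,'w13a')"
```

```text
t: 19.98
tool_pos: [0.6711, 0.2079, 0.2074]
orientation: [-1.572, -0.017, 0.021]
force: [-0.0, 0.3, 0.1]
opening: 0.05
t 19.98 pos [0.6711 0.2079 0.2074] q [ 0.2276  0.4092  1.1339 -0.0002  1.6012 -1.3671] open 50.0 F [-0.0453  0.308   0.1067]
turn first (tool): [ 0.0008 -0.0001 -0.0025] | shift mm after turn: [-1.0201 -2.5636  2.1156] | in present axes: [-1.0268 -2.5626  2.1135]
```

View pics/w13.png

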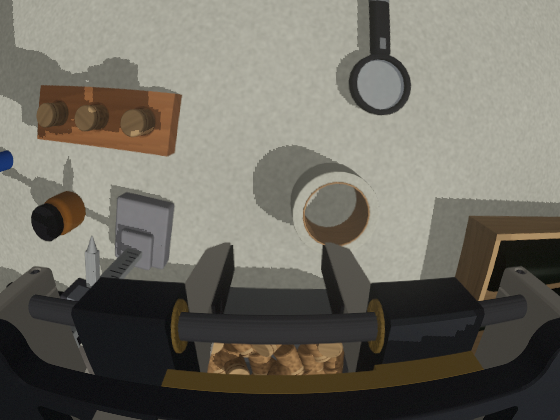

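View pics/w13a.png

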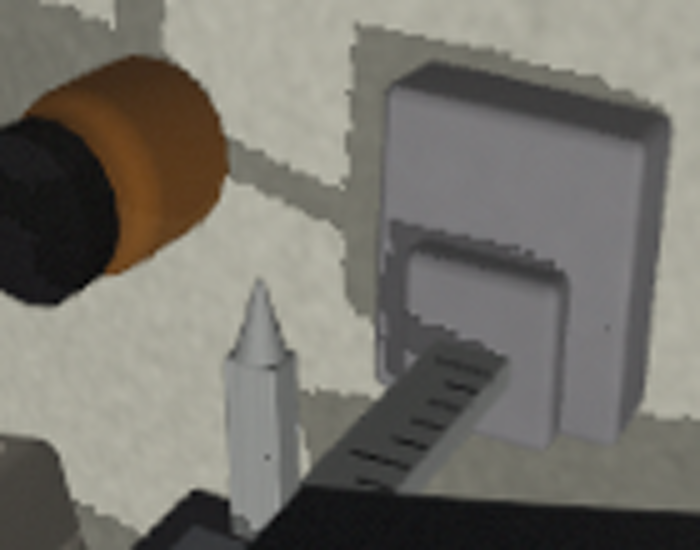

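```bash
python3 - <<'E'
from h import *; from cams import *
C=lambda x0,y0,k:(lambda a,b:(x0+(a+.5)/k-.5,y0+(b+.5)/k-.5))
w2=load('w2')[1]; w=load('w13')[1]; w12=load('w12')[1]
t13=C(40,180,5)(260,278); t2=C(300,170,6)(353,232); tt=C(225,90,3.5)(106,213)
print(tri([(w,'wrist',*t13),(w2,'wrist',*t2)]))
print(tri([(w,'wrist',*t13),(TOP,'top',*tt)]))
print(tri([(w,'wrist',*t13),(w2,'wrist',*t2),(TOP,'top',*tt)]))
crop('w13',330,0,100,130,4,'w13b'); crop('w12',460,20,90,170,3.5,'w12b')
E
```

```text
(array([0.6969, 0.0377, 0.1558]), [[0.0, 0.7], [-0.1, -0.5]])
(array([0.6993, 0.035 , 0.1515]), [[0.3, 1.1], [0.2, 0.5]])
(array([0.6982, 0.0366, 0.1545]), [[0.0, 1.4], [-1.1, 0.3], [-0.6, 0.7]])
```

View pics/w13b.png

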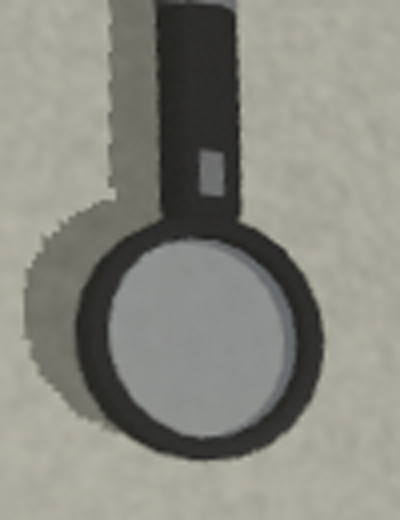

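View pics/w12b.png

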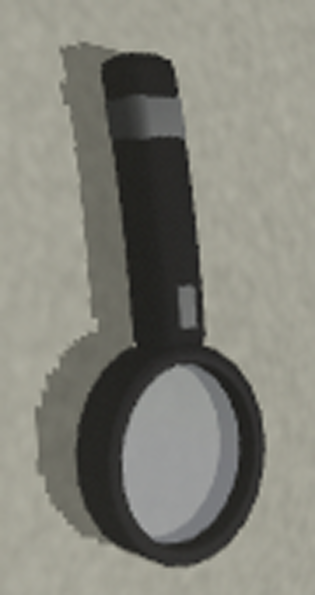

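```bash
python3 -m inch '[[[15,30,0,0,0,0],[15,35,0,0,0,0],[0,0,0,0,0,0],[0,0,0,0,0,0]]]' 
python3 -c "
from h import *
need([.67,.21,.21],.024); snap('wrist','w14'); crop('w14',0,160,180,130,4.4,'w14a')"
```

```text
t: 20.52
tool_pos: [0.6997, 0.2088, 0.1464]
orientation: [-1.57, -0.02, 0.018]
force: [-0.2, 0.1, 0.3]
opening: 0.0499
t 20.52 pos [0.6997 0.2088 0.1464] q [ 0.2197  0.5057  1.1193  0.0001  1.5157 -1.3752] open 49.9 F [-0.2216  0.0741  0.2753]
turn first (tool): [-0.0002  0.0001  0.0008] | shift mm after turn: [-29.6533 -63.5992   1.9405] | in present axes: [-29.605  -63.6211   1.9595]
```

View pics/w14a.png

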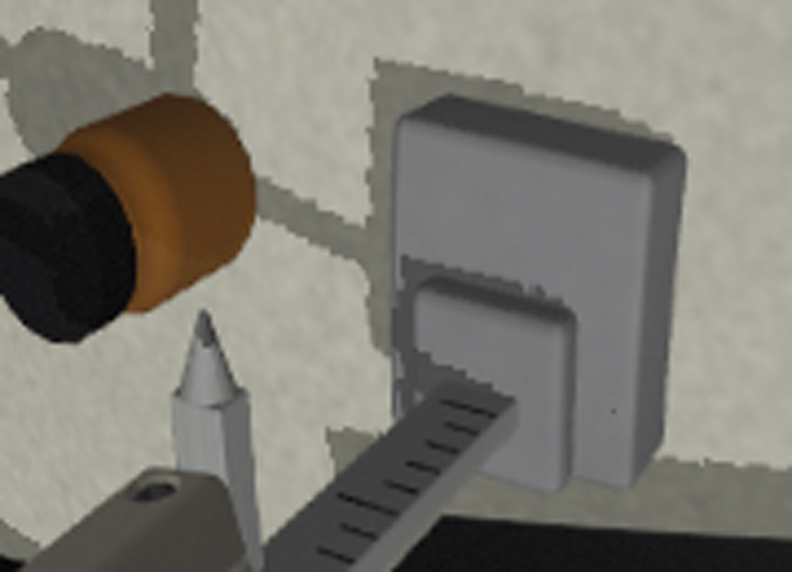

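```bash
python3 - <<'E'
from h import *; from cams import *
C=lambda x0,y0,k:(lambda a,b:(x0+(a+.5)/k-.5,y0+(b+.5)/k-.5))
w2=load('w2')[1]; w=load('w13')[1]; w14=load('w14')[1]
t13=C(40,180,5)(260,278); t2=C(300,170,6)(353,232); tt=C(225,90,3.5)(106,213); t14=C(0,160,4.4)(204,311)
a=(w,'wrist',*t13);b=(w2,'wrist',*t2);c=(TOP,'top',*tt);d=(w14,'wrist',*t14)
for o in ([a,d],[b,d],[d,c],[a,b,d],[a,b,c,d]): print(tri(o))
# loupe lens centre: outer rim centre, top z=.02 ; w13b crop
L=C(330,0,4); w12=load('w12')[1]; K=C(460,20,3.5); T2=C(100,190,6)
p13=L(200,338); p12=K(171,455)
print(onz(w,'wrist',*p13,.02),onz(w12,'wrist',*p12,.02),onz(TOP,'top',*T2(225,201),.02))
print(tri([(w,'wrist',*p13),(w12,'wrist',*p12),(TOP,'top',*T2(225,201))]))
for q in [(160,5),(238,5),(160,210),(240,210)]: print(onz(w,'wrist',*L(*q),.02))
E
```

```text
(array([0.6968, 0.0372, 0.155 ]), [[-0.0, 0.3], [0.0, -0.3]])
(array([0.6972, 0.0377, 0.1558]), [[-0.1, -0.3], [0.0, 0.6]])
(array([0.6991, 0.035 , 0.1528]), [[0.3, 1.3], [0.1, 0.4]])
(array([0.6969, 0.0377, 0.1557]), [[0.1, 0.6], [-0.1, -0.5], [-0.0, 0.2]])
(array([0.698 , 0.0366, 0.1545]), [[-0.1, 1.2], [-1.1, 0.1], [-0.6, 0.8], [0.1, 0.9]])
[0.5524 0.3256 0.02  ] [0.5501 0.3195 0.02  ] [0.5509 0.326  0.02  ]
(array([0.5518, 0.3286, 0.0095]), [[-0.2, 0.3], [0.3, -0.6], [0.0, -0.1]])
[0.4485 0.3119 0.02  ]
[0.4446 0.3367 0.02  ]
[0.5145 0.3121 0.02  ]
[0.5115 0.3372 0.02  ]
```

```bash
python3 -c "
from h import *
need([.4735,.3245,.075],.024)"
```

```text
t 20.57 pos [0.7002 0.209  0.1474] q [ 0.2199  0.5049  1.1186  0.0001  1.5156 -1.3752] open 50.0 F [0.2479 0.0118 0.7548]
turn first (tool): [-0.0006  0.0002  0.0024] | shift mm after turn: [-223.8842   72.4272  120.938 ] | in present axes: [-224.0311   71.9498  120.951 ]
```

```bash
python3 -m inch '[[[-35,0,10,0,0,0],[-50,0,20,0,0,0],[-50,12,30,0,0,0],[-50,25,30,0,0,0],[-39,25,31,0,0,0],[0,10,0,0,0,0],[0,0,0,0,0,0],[0,0,0,0,0,0]]]' 50 40
python3 -c "
from h import *
need([.4735,.3245,-0.016],.024); snap('wrist','w15')"
```

```text
t: 21.58
tool_pos: [0.4757, 0.3238, 0.0753]
orientation: [-1.57, -0.02, 0.016]
force: [0.6, -1.3, 0.8]
opening: 0.0503
t 21.57 pos [0.4757 0.3238 0.0753] q [ 0.5087  0.1474  1.6894 -0.0003  1.3018 -1.085 ] open 50.3 F [ 0.5606 -1.2836  0.7563]
turn first (tool): [-0.0012 -0.001   0.0028] | shift mm after turn: [-2.1884 91.2605  0.7542] | in present axes: [-2.4453 91.2549  0.644 ]
```

View pics/w15.png

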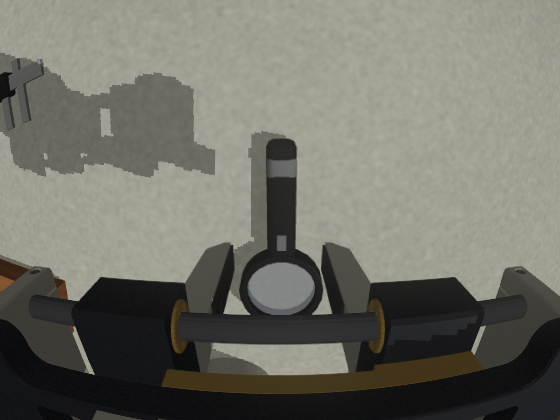

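```bash
python3 - <<'E'
from h import *
crop('w15',220,130,130,200,3,'w15a')
w=load('w15')[1]
for p in [(281,145),(281,175),(281,240),(281,287)]: print(onz(w,'wrist',*p,.02))
s=monitor.read_state(); p=s['tool_pos']; print(p,s['orientation'])
R=Ro.from_rotvec(s['orientation']).as_matrix()
for z in (.02,): print(proj(w,'wrist',[p[0],p[1],z]))
E
```

```text
[0.4214 0.325  0.02  ]
[0.4449 0.3256 0.02  ]
[0.4996 0.327  0.02  ]
[0.5452 0.3283 0.02  ]
[0.4757 0.3237 0.0751] [-1.5696 -0.0199  0.0158]
[277.6545 212.5958]
```

View pics/w15a.png

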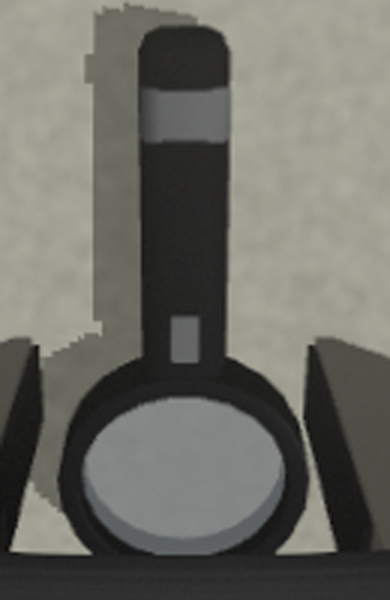

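```bash
python3 -m inch '[[[-2,15,1.5,0,0,0],[0,25,0,0,0,0],[0,25,0,0,0,0],[0,15,0,0,0,0],[0,6,0,0,0,0],[0,0,0,0,0,0],[0,0,0,0,0,0]]]'
python3 -c "
from h import *
need([.4735,.3253,-0.016],.024); snap('wrist','w16'); snap('scene','s16'); crop('s16',330,120,130,120,5,'s16a')"
```

```text
t: 22.5
tool_pos: [0.4725, 0.3257, -0.0116]
orientation: [-1.57, -0.02, 0.018]
force: [0.4, -0.2, 0.4]
opening: 0.0499
t 22.50 pos [ 0.4725  0.3257 -0.0116] q [ 0.5143  0.2521  1.7433 -0.      1.1446 -1.0807] open 49.9 F [ 0.4062 -0.1793  0.3648]
turn first (tool): [-0.0008  0.0002  0.0014] | shift mm after turn: [ 1.0161  4.3516 -0.4744] | in present axes: [ 1.0099  4.3527 -0.4778]
```

View pics/w16.png

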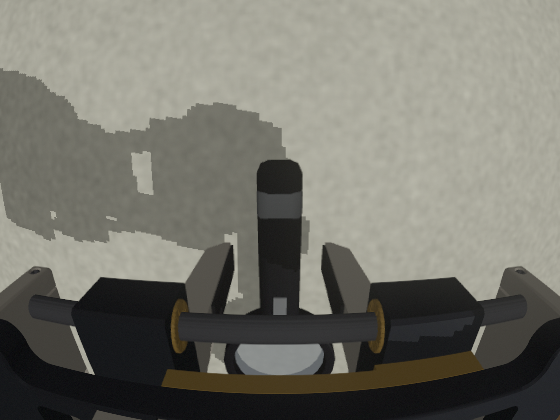

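View pics/s16a.png

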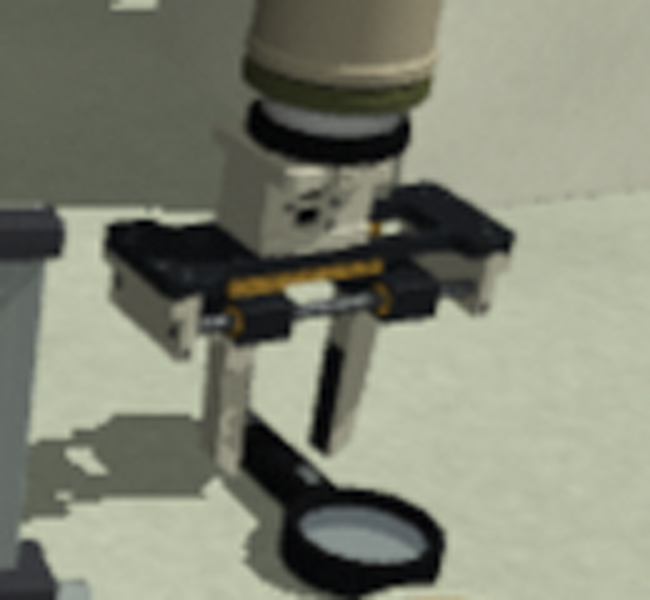

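```bash
python3 -m inch '[[[0,2,0,0,0,0],[0,2,0,0,0,0],[0,1.5,0,0,0,0],[0,0,0,0,0,0],[0,0,0,0,0,0]]]'
python3 -m inch '[[[0,0,0,0,0,0],[0,0,0,0,0,0],[0,0,0,0,0,0],[0,0,0,0,0,0]]]' 10 40
python3 -c "
from h import *
need([.4735,.3253,-0.0165],.024); snap('wrist','w17')"
```

```text
t: 23.22
tool_pos: [0.4717, 0.3253, -0.0182]
orientation: [-1.571, -0.019, 0.019]
force: [0.7, -0.1, 1.2]
opening: 0.0499
t: 23.72
tool_pos: [0.4717, 0.3254, -0.0181]
orientation: [-1.571, -0.019, 0.019]
force: [0.0, -0.3, -0.6]
opening: 0.0236
t 23.73 pos [ 0.4717  0.3254 -0.0181] q [ 0.5143  0.261   1.7462  0.      1.1343 -1.0807] open 23.6 F [ 0.0336 -0.3032 -0.6478]
turn first (tool): [-0.0001  0.0002  0.0001] | shift mm after turn: [ 1.7693 -1.6214 -0.1094] | in present axes: [ 1.7694 -1.6213 -0.1096]
```

View pics/w17.png

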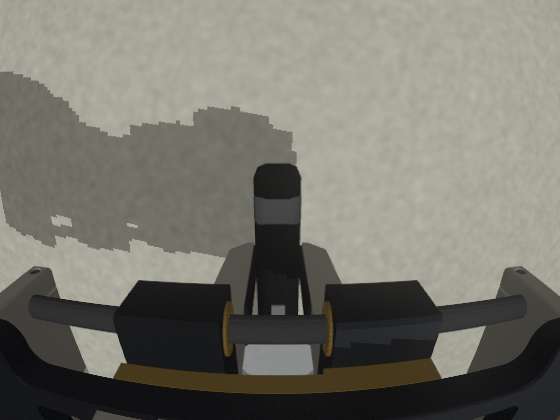

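```bash
python3 -m inch '[[[0,-5,0,0,0,0],[0,-20,0,0,0,0],[0,-35,0,0,0,0],[0,-45,0,0,0,0],[0,-30,0,0,0,0],[0,-10,0,0,0,0],[0,0,0,0,0,0]]]' 10 40
python3 -c "
from h import *
need([.5214,.0425,0.1274],.024); snap('wrist','w18')"
```

```text
t: 24.65
tool_pos: [0.4721, 0.3255, 0.1276]
orientation: [-1.57, -0.02, 0.018]
force: [0.3, -0.4, -1.9]
opening: 0.0239
t 24.65 pos [0.4721 0.3255 0.1276] q [ 0.5143  0.0968  1.6449 -0.      1.3985 -1.0807] open 23.9 F [ 0.319  -0.3532 -1.8568]
turn first (tool): [-0.0007  0.0002  0.0013] | shift mm after turn: [  42.5435    0.2084 -284.1143] | in present axes: [  42.483     0.0746 -284.1235]
```

View pics/w18.png

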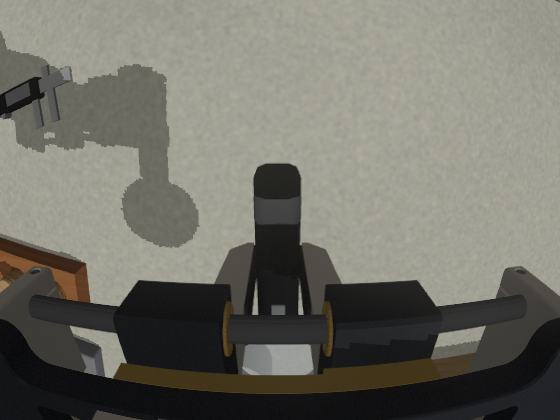

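Held (same picture as at the grasp: handle end at (277,165)). Its weight shows in the force reading. Carrying it over now.

```bash
python3 -m inch '[[[3,0,-20,0,0,0],[6,0,-40,0,0,0],[7,0,-50,0,0,0],[7,0,-50,0,0,0],[7,0,-50,0,0,0],[6,0,-40,0,0,0],[4,0,-22,0,0,0],[2,0,-12,0,0,0]]]'
python3 -m inch '[[[0,0,0,0,0,0],[0,0,0,0,0,0],[0,0,0,0,0,0]]]'
python3 -c "
from h import *
need([.5214,.0425,0.1274],.024); 
for n in ('wrist','top','scene'): snap(n,n[0]+'19')
crop('t19',225,90,110,150,5,'t19a'); crop('s19',220,130,180,150,4.3,'s19a')"
```

```text
t: 25.7
tool_pos: [0.5195, 0.0404, 0.1254]
orientation: [-1.571, -0.016, 0.019]
force: [0.4, 0.7, -1.4]
opening: 0.0237
t: 26.08
tool_pos: [0.5204, 0.0433, 0.1267]
orientation: [-1.571, -0.02, 0.02]
force: [0.3, 0.7, -1.4]
opening: 0.0235
t 26.07 pos [0.5204 0.0433 0.1267] q [-0.0153 -0.0392  1.7852  0.0001  1.3958 -1.6116] open 23.5 F [ 0.3481  0.6828 -1.4172]
turn first (tool): [-0.0002  0.0015 -0.0002] | shift mm after turn: [ 1.0195 -0.6519 -0.8268] | in present axes: [ 1.0182 -0.6522 -0.8282]
```

View pics/t19a.png

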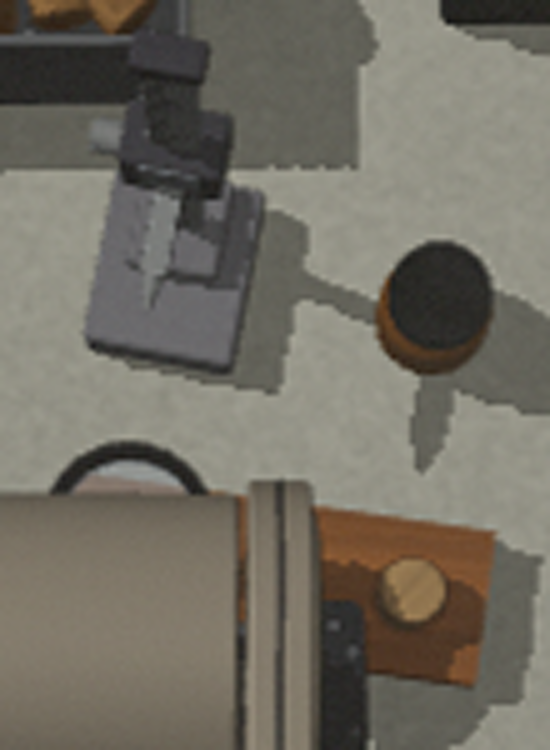

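View pics/s19a.png

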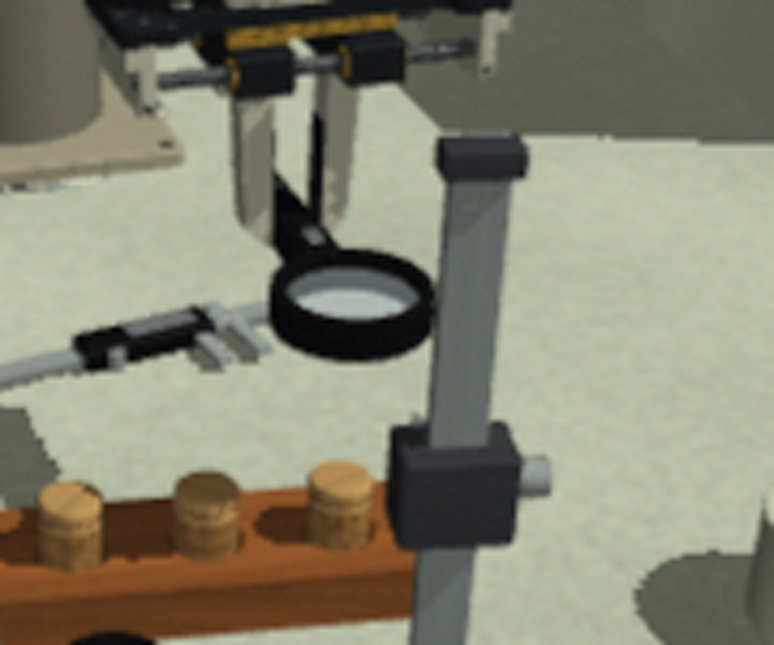

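View pics/w19.png

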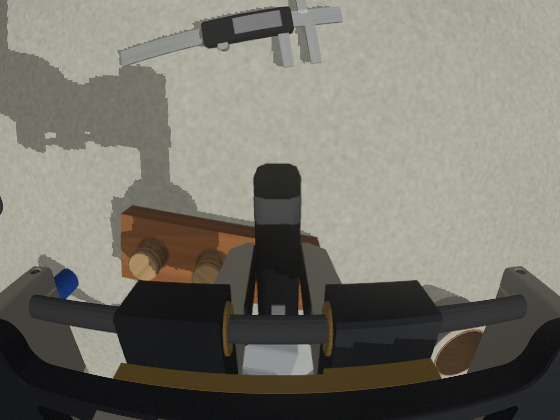

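```bash
python3 - <<'E'
from h import *; from cams import *
a=np.linspace(0,2*np.pi,181)
def ext(L):
    P=[[L[0]+.038*np.cos(t),L[1]+.038*np.sin(t),L[2]+dz] for dz in (-.01,.01) for t in a]
    s=(np.array([proj(SC,'scene',p) for p in P])-[220,130]+.5)*4.3-.5
    t=(np.array([proj(TOP,'top',p) for p in P])-[225,90]+.5)*5-.5
    return np.r_[s.min(0),s.max(0),t[t[:,1].argmin()]]
obs=np.array([270,247,437,360])
L0=[.5204+.0798,.0433+.0019,.1267+.0281]
print("pred l,t,r,b / top front",ext(L0),"obs",obs,"(130,440)")
r=least_squares(lambda L: np.r_[(ext(L)[:4]-obs)/4.3,(ext(L)[5]-440)/5, (ext(L)[4]-131)/10],L0,diff_step=1e-3); print(r.x,r.fun)
E
python3 - <<'E'
import cv2
im=cv2.imread('pics/s19.png'); cv2.imwrite('pics/s19b.png',cv2.resize(im[180:220,275:330],None,fx=14,fy=14,interpolation=cv2.INTER_NEAREST))
im=cv2.imread('pics/t19.png'); cv2.imwrite('pics/t19b.png',cv2.resize(im[172:195,230:272],None,fx=18,fy=18,interpolation=cv2.INTER_NEAREST))
E
```

```text
pred l,t,r,b / top front [264.8795 244.735  433.1816 363.0833 128.4126 439.9037] obs [270 247 437 360] (130,440)
[0.6003 0.047  0.1548] [-0.3032 -0.614  -0.0074  0.6096 -0.0518 -0.6793]
```

View pics/s19b.png

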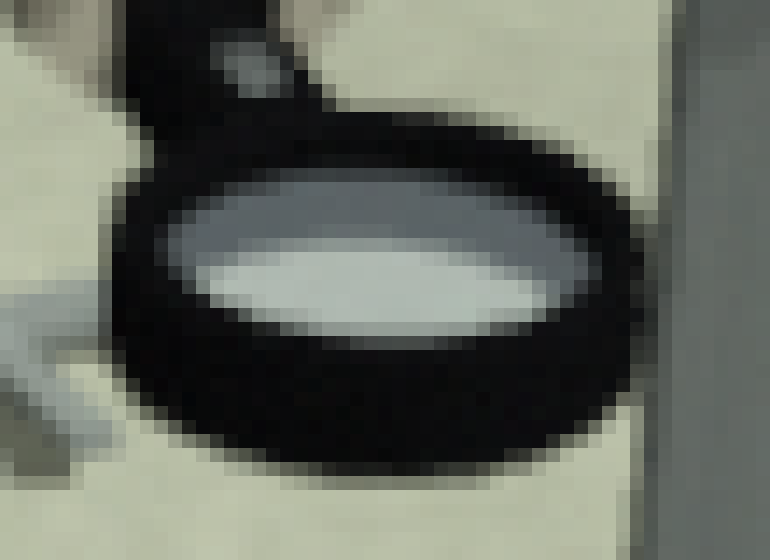

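View pics/t19b.png

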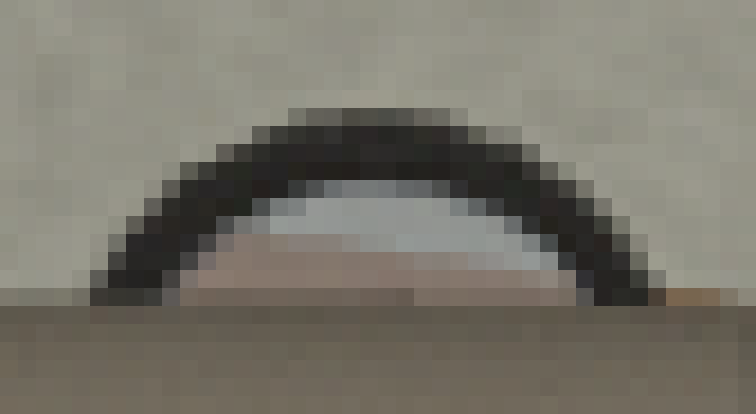

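```bash
python3 - <<'E'
from h import *; from cams import *
a=np.linspace(0,2*np.pi,361)
def ext(L):
    P=[[L[0]+.038*np.cos(t),L[1]+.038*np.sin(t),L[2]+dz] for dz in (-.01,.01) for t in a]
    s=np.array([proj(SC,'scene',p) for p in P]); t=np.array([proj(TOP,'top',p) for p in P])
    return np.r_[s.min(0),s.max(0),t[:,1].min(),(t[:,0].min()+t[:,0].max())/2]
obs=np.array([282.1,187.0,320.6,213.2,177.8,250.4])
L0=[.5204+.0798,.0433+.0019,.1267+.0281]
print(ext(L0),obs)
r=least_squares(lambda L: ext(L)-obs,L0,diff_step=1e-3); print(r.x,r.fun)
# cork under: top centre
C=lambda x0,y0,k:(lambda a,b:(x0+(a+.5)/k-.5,y0+(b+.5)/k-.5))
S=C(220,130,4.3)
for nm,p in [("cork0",(340,478)),("mid",(207,489)),("h2",(71,500))]:
  print(nm,onz(SC,'scene',*S(*p),.06),onz(SC,'scene',*S(*p),.058))
E
```

```text
[281.2162 186.5308 320.3562 214.0543 177.5807 250.3591] [282.1 187.  320.6 213.2 177.8 250.4]
[0.5999 0.0461 0.1549] [-0.515  -0.6457  0.1087  0.6501 -0.0656 -0.4455]
cork0 [0.6036 0.0444 0.06  ] [0.6008 0.0455 0.058 ]
mid [ 0.595  -0.0199  0.06  ] [ 0.5922 -0.019   0.058 ]
h2 [ 0.5862 -0.084   0.06  ] [ 0.5834 -0.0834  0.058 ]
```

```bash
python3 -m inch '[[[1.2,-0.7,-0.9,0,0,0],[0,0,0,0,0,0],[0,0,0,0,0,0],[0,0,0,0,0,0],[0,0,0,0,0,0],[0,0,0,0,0,0]]]'
python3 -c "
from h import *
need([.5214,.0425,0.1274],.024); 
for n in ('wrist','top','scene'): snap(n,n[0]+'20')
"
python3 -m inch '[[[0,0,0,0,0,0],[0,0,0,0,0,0],[0,0,0,0,0,0],[0,0,0,0,0,0]]]'
```

```text
t: 26.98
tool_pos: [0.5218, 0.0416, 0.1276]
orientation: [-1.571, -0.019, 0.019]
force: [-0.4, -0.0, -1.4]
opening: 0.0234
t 26.98 pos [0.5218 0.0416 0.1276] q [-0.0185 -0.0366  1.7811  0.      1.3971 -1.6135] open 23.4 F [-0.3712 -0.0478 -1.4157]
turn first (tool): [-0.      0.0002  0.    ] | shift mm after turn: [-0.3639  0.1753  0.9575] | in present axes: [-0.3637  0.1753  0.9576]
t: 27.62
tool_pos: [0.5218, 0.0415, 0.1276]
orientation: [-1.571, -0.019, 0.019]
force: [-0.1, -0.5, -1.2]
opening: 0.0233
```

View pics/s20.png

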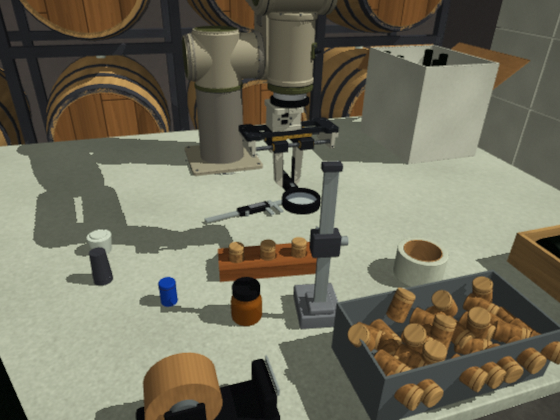

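View pics/w20.png

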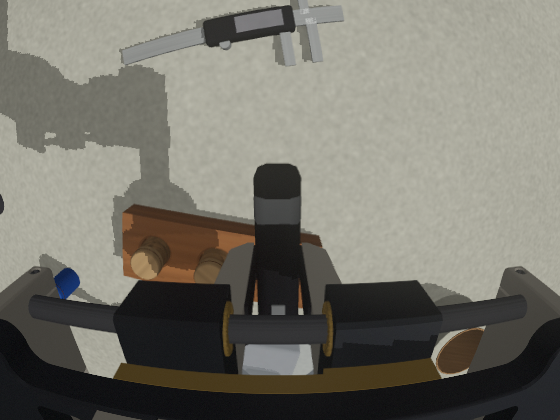

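View pics/t20.png

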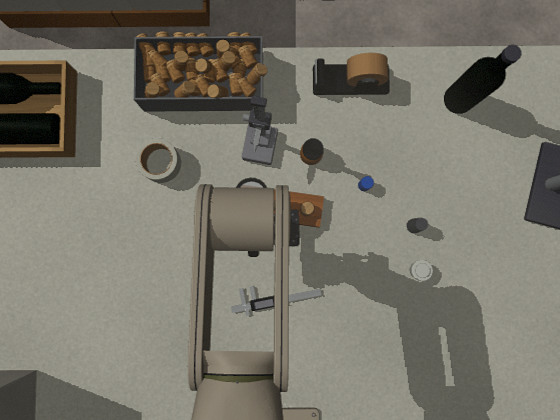

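```bash
python3 -c "
from h import *
s=monitor.read_state(); print(s['t'],s['tool_pos'],s['dq']); print(robot.close_job())"
```

```text
27.625 [0.5218 0.0415 0.1276] [ 0.0019  0.0002  0.0001  0.0011 -0.0011  0.0009]
the job is handed in; nothing more can be done
None
```

The job is handed in at t = 27.6 s. Both loose corks stand disc end up in the two end bores, and the gripper holds the magnifier over the cork the pointer faces (the +y end bore).

**Corks:** The far cork went into the -y bore and the near one into the +y bore. Each met the bore floor with a light push (8.8 N and 3.4 N), and in the pictures all three corks stand equally high.

**Magnifier:**

| | x (m) | y (m) | height (m) |
|---|---|---|---|
| Lens as held | 0.602 | 0.044 | 0.1557 |
| Target | bore 0.601 | bore 0.044 | pointer tip 0.1555 |

- **Lens position:** this comes from the settled arm reading and the position measured at the grasp. A fit to the scene and top pictures, made just before a last shift of about 1 mm, agreed to within 1 mm.
- **Pointer height:** good to about 2 mm. The wrist views gave 0.155–0.156, while pairing one with the top view gave 0.152–0.153.
- **Level and steady:** the tool points straight down with no measurable tilt, and the magnifier had not shifted in the jaws. Its weight shows as about 1.3 N, and the joint speeds are almost zero.

**What disagreed:**
- **First grasp:** it closed in the air just above the cork. The real fingertips stand about 20 mm behind the tool point, not 8 mm ahead of it as `robot.tip_extent` says. The cork did not move, and I corrected this using the pictures and the force reading.
- **Close-range wrist views:** these were also a few millimetres off, so I aligned each cork to its bore relative to the pictures.

In the last pictures I saw nothing else on the bench out of place, including the gauge.

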